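# Balance a loaded centrifuge rotor

### The arm

A 7-joint arm with a two-finger parallel gripper is mounted at the origin on a cart in front of the work surface, level with it; the furniture and walls round the work are solid. World frame = base frame: x ahead of the robot, y to its left, z up, the work surface at z = 0. Lengths are in m, angles in rad, forces in N, time in s.
With the tool pointing down it reaches from about 0.4 to 0.85 m from the base axis. Payload 10.4 kg.
Tool frame: the origin (TCP) lies at the very end of the fingers, on their centre line; the grasp point (between the pads) lies 19 mm behind it; z points along the fingers, y is the line along which they close (so a half turn about z gives the same grasp; the last joint's range is limited). The gripper opens to 85 mm and grips with 20 to 120 N. Pads are 22 mm wide; open, the fingers measure 114 mm over their backs; the gripper's body (76 mm by 85 mm) begins 54 mm behind the grasp point. The pads swing forward as they close: fully open they stand 13 mm farther back than shut.
Start: joints at [-1.318, 0.332, -0.065, 1.46, 0.022, 1.35, -0.088], TCP at [0.17, 0.601, 0.231] pointing down, gripper open.
Joint ranges: [-2.6, 2.6], [-0.5, 2.12], [-1.47, 1.34], [0.16, 2.42], [-1.27, 4.41], [0.06, 2.06], [-2.6, 2.6]. Speed limits (rad/s): [2.22, 2.22, 2.79, 2.79, 3.14, 3.14, 3.14].

### API

Orientations are given as a unit quaternion [x, y, z, w].
In Python, from workcell import manip, optics gives the robot as it stands.
- The arm moves only by the tool jog_arm, never from a script. Its arguments are lists of equal length, an entry for each row: "dr": the turn, a rotation vector about the tool's x, y, z normalised to -1 to 1, where 1 is 4 degrees, a list of three; "translation": the shift along the tool's x, y, z normalised to -1 to 1, where 1 is 0.025 m, a list of three; "jaw": the opening, from 0 (shut) to 1 (fully open). A call has 1 to 10 rows; each row shifts and turns the commanded pose from where the row before left it, along the tool's axes as they then stand; what a row does not reach is not made up. A row lasts 1/10 s, in which the tool goes at most 50 mm and 8.59 degrees, less where a joint would pass 70% of its speed; a pose out of reach is approached as far as the arm can. A call with a number of a shift or a turn outside -1 to 1 is refused whole. A call with a gripper value outside its range is refused whole. The fingers move at their own pace and stop on an object; "squeeze" is the grip in N (left out, the last holds). Time passes only in rows, so rows that do not move let the fingers close. It gives the time, the measured TCP pose, the force, the opening and the grip force at its end, in the units of the state.
- manip.get_obs(): the state, without advancing time (a new reading comes with each control period).
- optics.camera(name): name is "scene" or "top" or "wrist"; returns a dict with "color" (384x512x3 uint8, red, green, blue), "mtx" (3x3 intrinsics, pixels), "R" (3x3) and "t" (3): a world point X has camera coordinates R X + t. Camera axes: x right, y down, z forward; pixel columns grow to the right and rows downward; lengths in m; the calibration is good to about 2 mm. The wrist camera is an equidistant fisheye: a pixel r from the principal point sees the ray r / f radians off the axis. A picture is of the moment at which its call begins. There is no depth.
- manip.hand_in(): hands the job in; it is judged then, once.
The state is a dict: "clock": time; "joint_pos": joint angles; "joint_velocities": joint speeds; "tau": joint torques, N m; "position": TCP position; "ee_rot": TCP orientation; "ft_force": force on the tool from outside, world axes, zero at the start; "torque": the same for the moment, N m; "grip_width": opening from 0.0 (shut) to 1.0 (fully open); "grasp_force": force on a finger pad.
Only numpy, scipy, OpenCV 4.12 (cv2) and the standard library are available. Lean on these libraries where they do the work, as an engineer would, in place of code of your own. Each camera call takes 0.05 s, during which the arm holds its last target. There are 200 camera calls.

### The job

This rotor was loaded out of balance: rearrange its tubes so that each of the six faces its twin of the same kind straight across the hub, using the empty hole in the tube rack to park a tube on the way. Keep the tubes upright all the time, and leave every tube fully down in its bucket, with none of the six left in the rack.

Things in the scene. Friction and masses are not known exactly. Their poses are not given: they have to be found in the camera images.
- rotor: Centrifuge rotor, 164 mm wide, fixed on a round grey stand; does not turn. Origin on the desk under its hub. Six buckets centred 65 mm from the axis, at 0, 60, 120, 180, 240, 300 deg from its x axis: floor 20 mm, rim 80 mm above the desk, bore 19 mm, flared to 28 mm at the rim. Hub and arms stay below 81 mm. At the start each bucket holds a tube, and none faces its twin.
- rack: White tube rack, 56 x 174 mm, fixed. Origin on the desk under its centre; y axis along its row of four holes, 42 mm apart. Three holes hold open glass test tubes, up to 133 mm high, that stay there; the second hole from the +y end is empty. End walls 72 mm high.
- rack_hole (a point): The rack's empty hole: centre of its mouth at the rack's top plate, 63 mm above the desk. 23 mm wide; below it a second plate (26 to 31 mm high) with a 20 mm hole; floor 6 mm above the desk. A tube put in stands upright. Grip across the row (fingers closing along the x axis) to stay clear of the glass tubes.
- tall_1: Conical plastic tube with a white ribbed flat screw cap: 128 mm long overall, body 16 mm thick, cap 20 mm wide and 14 mm high; lower 22 mm tapers to a 6 mm tip. Twin of tall_2. Origin at the centre of its lower end, z along the tube up to the cap; about 20 g.
- tall_2: Conical plastic tube with a white ribbed flat screw cap: 128 mm long overall, body 16 mm thick, cap 20 mm wide and 14 mm high; lower 22 mm tapers to a 6 mm tip. Twin of tall_1. Origin at the centre of its lower end, z along the tube up to the cap; about 20 g.
- wide_1: Short plastic tube with a broad white cap with recessed grey top: 100 mm long overall, body 16 mm thick, cap 30 mm wide and 14 mm high; lower 14 mm tapers to an 8 mm tip. Twin of wide_2. Origin at the centre of its lower end, z along the tube up to the cap; about 20 g.
- wide_2: Short plastic tube with a broad white cap with recessed grey top: 100 mm long overall, body 16 mm thick, cap 30 mm wide and 14 mm high; lower 14 mm tapers to an 8 mm tip. Twin of wide_1. Origin at the centre of its lower end, z along the tube up to the cap; about 20 g.
- bung_1: Round-bottomed glass tube closed by a slim rubber stopper: 126 mm long overall, body 16 mm thick, stopper 17 mm wide and 18 mm high. Twin of bung_2. Origin at the centre of its lower end, z along the tube up to the cap; about 20 g.
- bung_2: Round-bottomed glass tube closed by a slim rubber stopper: 126 mm long overall, body 16 mm thick, stopper 17 mm wide and 18 mm high. Twin of bung_1. Origin at the centre of its lower end, z along the tube up to the cap; about 20 g.
Things that resemble listed ones, but are neither listed nor needed, are in the scene too. Leave any green or red look-alike of the bung_2 alone.

How it is judged:
At the end, for the whole second after the job is handed in: The two tubes of each kind sit in opposite buckets (over 118 mm apart), every tube is in a bucket (55 to 75 mm from the rotor's axis), its lower end within 6 mm of the bucket floor, leaning less than 0.15 rad, and at rest (horizontal distance between tall_1 and tall_2 above 0.118 m and horizontal distance between wide_1 and wide_2 above 0.118 m and horizontal distance between bung_1 and bung_2 above 0.118 m and horizontal distance between tall_1 and rotor between 0.055 and 0.075 m and z of each of tall_1, tall_2, wide_1, wide_2, bung_1, bung_2 in the frame of rotor below 0.026 m and angle between each of tall_1, tall_2, wide_1, wide_2, bung_1, bung_2's own z axis and vertical below 0.15 rad and linear speed of each of tall_1, tall_2, wide_1, wide_2, bung_1, bung_2 below 0.02 m/s and horizontal distance between tall_2 and rotor between 0.055 and 0.075 m and horizontal distance between wide_1 and rotor between 0.055 and 0.075 m and horizontal distance between wide_2 and rotor between 0.055 and 0.075 m and horizontal distance between bung_1 and rotor between 0.055 and 0.075 m and horizontal distance between bung_2 and rotor between 0.055 and 0.075 m); the robot touches nothing.
It fails at once if a tube tipped by more than 0.6 rad (angle between any of tall_1, tall_2, wide_1, wide_2, bung_1, bung_2's own z axis and vertical above 0.6 rad).
It also fails if it takes over 115 s, if anything falls off the work surface, if the arm or the gripper's body presses on something with over 40 N, if the wrist force passes 120 N, or if a joint passes its speed limit or range.

## Working session

There is one attempt and no reset: what is moved stays moved. The work goes in short steps, Python scripts to look and compute and a tool call to move; the robot and the scene stay as the last step left them, time stands still between calls to the robot, and variables do not carry over. Pictures are saved under pics/ and viewed, at most 14 in all, crops included, and the job is handed in when it is done.

Besides the shell and the picture viewer there is one more tool, called after "Call:" by a JSON object that holds its "op" and its "data", one argument or row to a line. jog_arm: Moves the arm, as the interface text tells. Scaled input: -1 to 1 covers 0.025 m each way for a shift and 4 degrees each way for a turn. Its arguments: {"type":"object","properties":{"dr":{"type":"array","items":{"type":"array","items":{"type":"number"}}},"translation":{"type":"array","items":{"type":"array","items":{"type":"number"}}},"jaw":{"type":"array","items":{"type":"number"}},"squeeze":{"type":"number"}},"required":["dr","translation","jaw"]}

```bash
mkdir -p pics; ls
python3 - <<'E'
from workcell import manip, optics
import cv2
o=manip.get_obs(); print({k:(v if not hasattr(v,'__len__') else [round(float(x),4) for x in v]) for k,v in o.items()})
for n in ("scene","top"):
    c=optics.camera(n); cv2.imwrite(f"pics/{n}0.png",c["color"][:,:,::-1]); print(n,c["mtx"].tolist(),c["R"].round(4).tolist(),c["t"].round(4).tolist())
    import pickle; pickle.dump(c,open(f"{n}0.pkl","wb"))
E
```

```text
pics
{'clock': 0.0, 'joint_pos': [-1.3176, 0.3329, -0.0647, 1.461, 0.0216, 1.3499, -0.0885], 'joint_velocities': [0.0002, -0.0004, -0.0004, -0.0019, -0.0012, -0.0005, -0.0008], 'tau': [-0.0006, -62.5453, 0.0485, -39.1596, 0.0161, 0.0099, 0.0001], 'position': [0.1701, 0.601, 0.2305], 'ee_rot': [0.1375, 0.9905, -0.0007, -0.0001], 'ft_force': [-0.0271, 0.1158, 0.5584], 'torque': [0.0149, -0.0232, -0.0023], 'grasp_force': 0.0, 'grip_width': 0.9989483106489354}
scene [[380.27543371606487, 0.0, 259.07717740640237], [0.0, 380.27543371606487, 191.96043019246378], [0.0, 0.0, 1.0]] [[-0.7471, -0.6647, 0.0053], [-0.3534, 0.3905, -0.8501], [0.563, -0.6369, -0.5267]] [0.3103, 0.305, 0.7083]
top [[351.032624393402, 0.0, 261.60356147408004], [0.0, 351.032624393402, 191.9751438722494], [0.0, 0.0, 1.0]] [[0.021, -0.9997, -0.0082], [-0.9859, -0.0193, -0.1663], [0.1661, 0.0116, -0.986]] [-0.1198, 0.5552, 0.901]
```

View pics/scene0.png

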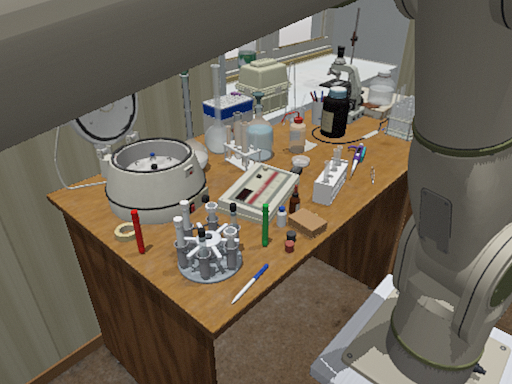

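View pics/top0.png

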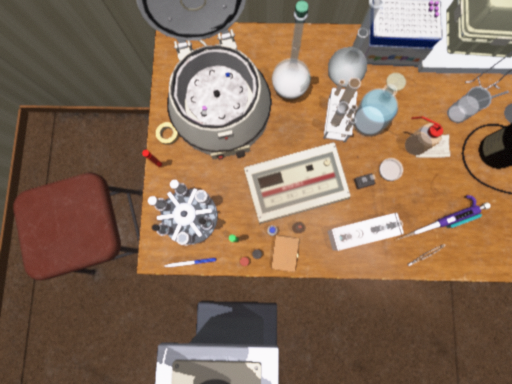

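```bash
cat > h.py <<'E'
import numpy as np,pickle,cv2
def ray(c,u,v):
    d=c["R"].T@np.linalg.inv(c["mtx"])@np.array([u,v,1.]); return -c["R"].T@c["t"],d
def onz(c,u,v,z):
    o,d=ray(c,u,v); return (o+d*(z-o[2])/d[2]).round(4)
def proj(c,X):
    p=c["mtx"]@(c["R"]@np.array(X)+c["t"]); return (p[:2]/p[2]).round(1)
def load(n): return pickle.load(open(n+".pkl","rb"))
def crop(c,u0,v0,w,h,s): return cv2.resize(c["color"][v0:v0+h,u0:u0+w,::-1],None,fx=s,fy=s,interpolation=cv2.INTER_CUBIC)
E
python3 - <<'E'
from h import *
t=load("top0"); s=load("scene0")
a=crop(t,137,165,100,90,4); b=crop(t,320,195,100,70,4); c=crop(s,150,190,120,100,4);d=crop(s,300,140,80,80,4)
W=np.zeros((760,800,3),np.uint8); W[:360,:400]=a; W[:280,400:]=b; 
W[360:760,:480]=c; W[360:680,480:800]=d
cv2.imwrite("pics/c1.png",cv2.resize(W,None,fx=.78,fy=.78,interpolation=cv2.INTER_AREA))
print(onz(t,187,213,.08),onz(t,367,232,.063),[onz(t,u,v,.063) for u,v in((330,230),(402,214),(404,232),(335,249))])
E
```

```text
[0.4931 0.0823 0.08  ] [ 0.4548 -0.3841  0.063 ] [array([ 0.458 , -0.2884,  0.063 ]), array([ 0.5035, -0.4766,  0.063 ]), array([ 0.4568, -0.4796,  0.063 ]), array([ 0.4095, -0.3007,  0.063 ])]
```

View pics/c1.png

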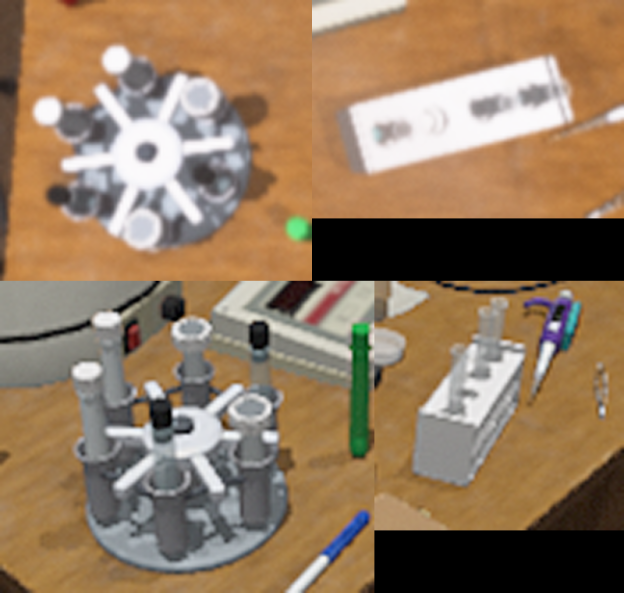

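Scene crop: the rotor is at top ≈(187,213). Its caps, clockwise in the top view, are tall (174,184), wide (201,196), bung (203,219), wide (182,238), bung (155,227) and tall (152,200). The look-alikes for the bung are the green tube (232,238) and the red one (150,157), both standing free of the rotor. The candidate racks are the white one at (367,232) with 3 glass tubes and its hole at about (360,233), and a smaller one at (340,113). The first matches 56 x 174 mm.

Next I'll refine the cap positions and fit the rotor.

```bash
cat > m.py <<'E'
from h import *
from scipy.optimize import least_squares
t=load("top0")
g=cv2.cvtColor(t["color"],cv2.COLOR_RGB2GRAY); 
est={'T0':(116,60,.148),'W1':(200,97,.120),'B2':(205,170,.146),'W3':(140,228,.120),'B4':(58,195,.146),'T5':(47,110,.148)}
P=[];names=[]
for n,(x,y,z) in est.items():
    u=137+(x+.5)/3.12-.5; v=165+(y+.5)/3.12-.5
    r=dict(T=5,W=7,B=4)[n[0]]
    f=g.astype(float)
    vv,uu=np.mgrid[:384,:512]; near=(uu-u)**2+(vv-v)**2<r*r
    if n[0]=='T': m=near&(g>200)
    elif n[0]=='B': m=near&(g<75)
    else: m=near&(g>150)
    lab,L=cv2.connectedComponents(m.astype(np.uint8))
    uc,vc=uu[m].mean(),vv[m].mean()
    print(n,round(u,1),round(v,1),m.sum(),uc.round(1),vc.round(1),onz(t,u,v,z),onz(t,uc,vc,z))
    P.append(onz(t,u,v,z)[:2]); names.append(n)
P=np.array(P)
def F(p): 
    k=np.arange(6); a=p[2]-k*np.pi/3
    return (np.c_[p[0]+.065*np.cos(a),p[1]+.065*np.sin(a)]-P).ravel()
s=least_squares(F,[.49,.08,np.radians(60)])
print(s.x,np.degrees(s.x[2]),(s.fun.reshape(6,2)*1000).round(1).tolist())
print((F(s.x).reshape(6,2)+P).round(4))
# rack
m=((g>165)).astype(np.uint8); m[:,:320]=0;m[:,410:]=0;m[:205]=0;m[258:]=0
c=max(cv2.findContours(m,0,1)[0],key=cv2.contourArea); b=cv2.boxPoints(cv2.minAreaRect(c)); print(b.tolist(),[onz(t,*q,.063) for q in b])
x=437-312;print('hole',onz(t,320+x/3.12-.34,195+120/3.12-.34,.063))
E
python3 m.py
```

```text
T0 173.8 183.9 59 173.7 183.6 [0.556  0.1029 0.148 ] [0.5567 0.1033 0.148 ]
W1 200.8 195.8 147 200.5 195.7 [0.5326 0.0415 0.12  ] [0.5327 0.0421 0.12  ]
B2 202.4 219.1 30 201.9 220.5 [0.4723 0.03   0.146 ] [0.4691 0.031  0.146 ]
W3 181.5 237.7 155 181.5 237.8 [0.4282 0.0832 0.12  ] [0.4281 0.0833 0.12  ]
B4 155.2 227.2 28 155.7 227.1 [0.451  0.1411 0.146 ] [0.4512 0.14   0.146 ]
T5 151.7 199.9 60 151.7 200.0 [0.5158 0.1536 0.148 ] [0.5157 0.1537 0.148 ]
[0.49265    0.09205    0.16706137] 9.571911560104258 [[0.7, -0.0], [1.5, 0.4], [-2.3, 1.1], [0.4, -2.0], [0.2, 1.1], [-0.5, -0.6]]
[[0.5567 0.1029]
 [0.5341 0.0419]
 [0.47   0.0311]
 [0.4286 0.0812]
 [0.4512 0.1422]
 [0.5153 0.153 ]]
[[330.7647705078125, 228.058837890625], [399.00006103515625, 211.00003051757812], [404.7647705078125, 234.05886840820312], [336.52947998046875, 251.11767578125]] [array([ 0.4631, -0.2904,  0.063 ]), array([ 0.5112, -0.4691,  0.063 ]), array([ 0.4515, -0.4814,  0.063 ]), array([ 0.4042, -0.3045,  0.063 ])]
hole [ 0.4515 -0.3652  0.063 ]
```

Call:
{"op": "jog_arm", "data": {
  "dr": [
    [0,0,1],
    [0,0,1],
    [0,0,1],
    [0,0,1],
    [0,0,1],
    [0,0,1],
    [0,0,1],
    [0,0,1],
    [0,0,1],
    [0,0,1]
  ],
  "translation": [
    [0,0,0],
    [0,0,0],
    [0,0,0],
    [0,0,0],
    [0,0,0],
    [0,0,0],
    [0,0,0],
    [0,0,0],
    [0,0,0],
    [0,0,0]
  ],
  "jaw": [0.55,0.55,0.55,0.55,0.55,0.55,0.55,0.55,0.55,0.55],
  "squeeze": 30
}}

```text
clock: 1.1
position: [0.1701, 0.6012, 0.2308]
ee_rot: [0.469, 0.883, -0.0, 0.0]
ft_force: [-0.1, 0.3, -0.3]
grip_width: 0.551
grasp_force: 0.0
```

Call:
{"op": "jog_arm", "data": {
  "dr": [
    [0,0,1],
    [0,0,1],
    [0,0,1],
    [0,0,1],
    [0,0,0.8],
    [0,0,0]
  ],
  "translation": [
    [0,0,0],
    [0,0,0],
    [0,0,0],
    [0,0,0],
    [0,0,0],
    [0,0,0]
  ],
  "jaw": [0.55,0.55,0.55,0.55,0.55,0.55]
}}

```text
clock: 1.7
position: [0.1701, 0.6012, 0.2309]
ee_rot: [0.609, 0.793, -0.0, 0.0]
ft_force: [-0.1, 0.6, -0.1]
grip_width: 0.546
grasp_force: 0.0
```

```bash
cat > go.py <<'E'
# usage: go.py x y z : tool-frame shift in jog units (25 mm) from current pose
import sys,numpy as np
from workcell import manip
from scipy.spatial.transform import Rotation as Ro
o=manip.get_obs(); R=Ro.from_quat(o["ee_rot"]).as_matrix(); p=np.array(o["position"])
d=R.T@(np.array([float(a) for a in sys.argv[1:4]])-p)/.025
print("pos",p.round(4),"units",d.round(2),"yaw",np.degrees(np.arctan2(R[1,1],R[0,1])).round(1),"tilt",np.degrees(np.arccos(-R[2,2])).round(2),"t",round(o["clock"],2),"gw",round(o["grip_width"],3),"gf",round(o["grasp_force"],1),"q",np.round(o["joint_pos"],2), "f",np.round(o["ft_force"],1))
E
python3 go.py .4512 .1422 .25
```

```text
pos [0.1701 0.6012 0.2309] units [-20.64   6.13  -0.75] yaw 15.0 tilt 0.05 t 1.7 gw 0.546 gf 0.0 q [-1.43  0.33  0.07  1.47 -0.02  1.35 -1.09] f [-0.1  0.6 -0.1]
```

Call:
{"op": "jog_arm", "data": {
  "dr": [
    [0,0,0],
    [0,0,0],
    [0,0,0],
    [0,0,0],
    [0,0,0],
    [0,0,0],
    [0,0,0],
    [0,0,0],
    [0,0,0],
    [0,0,0]
  ],
  "translation": [
    [-1,0.3,-0.08],
    [-1,0.3,-0.08],
    [-1,0.3,-0.08],
    [-1,0.3,-0.08],
    [-1,0.3,-0.08],
    [-1,0.3,-0.08],
    [-1,0.3,-0.08],
    [-1,0.3,-0.08],
    [-1,0.3,-0.08],
    [-1,0.3,-0.08]
  ],
  "jaw": [0.55,0.55,0.55,0.55,0.55,0.55,0.55,0.55,0.55,0.55]
}}

```text
clock: 2.7
position: [0.3077, 0.3782, 0.2513]
ee_rot: [0.608, 0.794, -0.0, -0.0]
ft_force: [1.2, 0.1, 0.5]
grip_width: 0.547
grasp_force: 0.0
```

Call:
{"op": "jog_arm", "data": {
  "dr": [
    [0,0,0],
    [0,0,0],
    [0,0,0],
    [0,0,0],
    [0,0,0],
    [0,0,0],
    [0,0,0],
    [0,0,0],
    [0,0,0],
    [0,0,0]
  ],
  "translation": [
    [-1,0.3,0],
    [-1,0.3,0],
    [-1,0.3,0],
    [-1,0.3,0],
    [-1,0.3,0],
    [-1,0.3,0],
    [-1,0.3,0],
    [-1,0.3,0],
    [-1,0.3,0],
    [-0.6,0.3,0]
  ],
  "jaw": [0.55,0.55,0.55,0.55,0.55,0.55,0.55,0.55,0.55,0.55]
}}

```text
clock: 3.7
position: [0.4426, 0.1649, 0.2514]
ee_rot: [0.609, 0.793, 0.0, 0.0]
ft_force: [-0.3, 0.3, -0.7]
grip_width: 0.552
grasp_force: 0.0
```

```bash
python3 go.py .4512 .1422 .25
python3 - <<'E'
from workcell import optics
import cv2,pickle
c=optics.camera("wrist"); pickle.dump(c,open("w1.pkl","wb")); cv2.imwrite("pics/w1.png",c["color"][:,:,::-1]); print(c["mtx"],c["R"].round(3),c["t"].round(4), (-c["R"].T@c["t"]).round(3))
E
```

```text
pos [0.4426 0.1649 0.2514] units [-0.97  0.1   0.05] yaw 15.0 tilt 0.01 t 3.7 gw 0.552 gf 0.0 q [-0.95 -0.04  0.48  1.84  0.02  1.34 -0.21] f [-0.3  0.3 -0.7]
[[297.31863964   0.         252.29497428]
 [  0.         297.31863964 189.09586331]
 [  0.           0.           1.        ]] [[ 0.965  0.26   0.001]
 [ 0.251 -0.931  0.263]
 [ 0.069 -0.254 -0.965]] [-0.4715  0.0031  0.4085] [0.426 0.229 0.394]
```

View pics/w1.png

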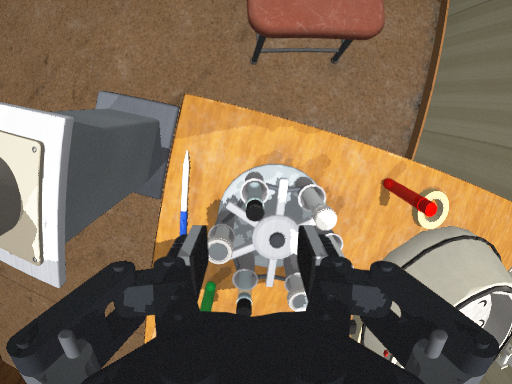

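The wrist view shows the near bung stopper at (255,211), a tall cap at (327,217), a wide cap at (219,245) and the hub at (277,240). I'll check these against the fit.

```bash
cat >> h.py <<'E'
def wonz(c,u,v,z):
    K=c["mtx"]; x=np.array([u-K[0,2],v-K[1,2]]); r=np.hypot(*x); th=r/K[0,0]
    d=c["R"].T@np.array([*(x/r*np.sin(th)),np.cos(th)]); o=-c["R"].T@c["t"]
    return (o+d*(z-o[2])/d[2]).round(4)
E
python3 - <<'E'
from h import *
w=load("w1"); g=cv2.cvtColor(w["color"],cv2.COLOR_RGB2GRAY)
def cen(u,v,r,f):
    m=np.zeros_like(g); cv2.circle(m,(u,v),r,1,-1); m=m*f(g).astype(np.uint8); M=cv2.moments(m,True); return M["m10"]/M["m00"],M["m01"]/M["m00"],M["m00"]
for n,u,v,r,f,z in(("B4",255,211,11,lambda g:g<60,.146),("T5",327,217,13,lambda g:g>205,.148),("W3",219,251,14,lambda g:g>140,.12),("hub",277,240,7,lambda g:g<90,.08)):
    a=cen(u,v,r,f); print(n,np.round(a,1),wonz(w,a[0],a[1],z))
cv2.imwrite("pics/w1c.png",crop(w,185,160,190,155,4))
E
```

```text
B4 [254.4 210.4 285. ] [0.4507 0.1459 0.146 ]
T5 [326.1 219.1 349. ] [0.5154 0.1549 0.148 ]
W3 [221.1 250.3 298. ] [0.4317 0.0859 0.12  ]
hub [276.9 239.9 146. ] [0.4922 0.0952 0.08  ]
```

View pics/w1c.png

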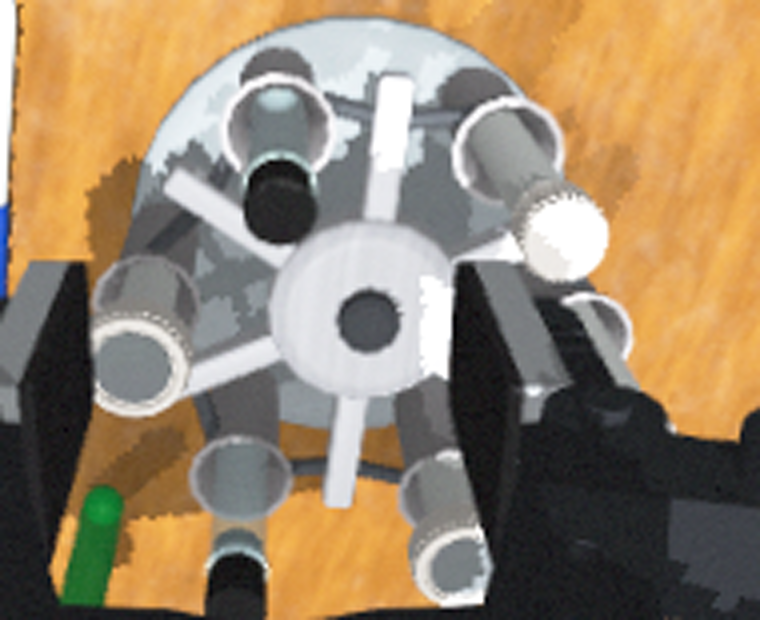

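```bash
python3 - <<'E'
from h import *
w=load("w1")
for n,x,y,z in(("B4top",281,215,.146),("W3top",139,366,.12),("rim4",277,130,.08),("rim5",508,151,.08),("rim2",241,480,.08),("rim3",146,306,.08)):
    print(n,wonz(w,185+x/4-.4,160+y/4-.4,z))
E
python3 go.py .451 .1425 .25
```

```text
B4top [0.4519 0.1433 0.146 ]
W3top [0.4302 0.0845 0.12  ]
rim4 [0.4512 0.144  0.08  ]
rim5 [0.5151 0.1549 0.08  ]
rim2 [0.4699 0.0326 0.08  ]
rim3 [0.4285 0.083  0.08  ]
pos [0.4439 0.1633 0.2514] units [-0.88  0.06  0.06] yaw 14.9 tilt 0.05 t 3.75 gw 0.548 gf 0.0 q [-0.95 -0.04  0.49  1.84  0.02  1.34 -0.2 ] f [ 0.1 -2.5  0.4]
```

Call:
{"op": "jog_arm", "data": {
  "dr": [
    [0,0,0],
    [0,0,0],
    [0,0,0],
    [0,0,0]
  ],
  "translation": [
    [-0.4,0.06,0],
    [-0.4,0,0.9],
    [0,0,0.9],
    [0,0,0]
  ],
  "jaw": [0.55,0.55,0.55,0.55]
}}

```text
clock: 4.15
position: [0.4468, 0.1475, 0.2039]
ee_rot: [0.608, 0.794, -0.002, -0.001]
ft_force: [-0.5, 0.8, 0.2]
grip_width: 0.549
grasp_force: 0.0
```

```bash
python3 go.py .4512 .1432 .096
```

```text
pos [0.4468 0.1475 0.2039] units [-0.21  0.14  4.32] yaw 15.1 tilt 0.25 t 4.15 gw 0.549 gf 0.0 q [-0.92 -0.01  0.51  1.91  0.01  1.24 -0.15] f [-0.5  0.8  0.2]
```

Call:
{"op": "jog_arm", "data": {
  "dr": [
    [0,0,0],
    [0,0,0],
    [0,0,0]
  ],
  "translation": [
    [-0.2,0.14,0.7],
    [0,0,0.8],
    [0,0,0]
  ],
  "jaw": [0.55,0.55,0.55]
}}

```text
clock: 4.45
position: [0.4521, 0.1441, 0.1678]
ee_rot: [0.608, 0.794, -0.001, -0.001]
ft_force: [-0.4, 0.2, 0.0]
grip_width: 0.548
grasp_force: 0.0
```

```bash
python3 go.py .4512 .1432 .096
```

```text
pos [0.4521 0.1441 0.1678] units [-0.02 -0.04  2.87] yaw 15.1 tilt 0.17 t 4.45 gw 0.548 gf 0.0 q [-0.91  0.04  0.52  1.95 -0.02  1.16 -0.12] f [-0.4  0.2  0. ]
```

Call:
{"op": "jog_arm", "data": {
  "dr": [
    [0,0,0],
    [0,0,0],
    [0,0,0],
    [0,0,0],
    [0,0,0],
    [0,0,0]
  ],
  "translation": [
    [0,-0.02,0.7],
    [0,-0.02,0.7],
    [0,0,0.7],
    [0,0,0.7],
    [0,0,0],
    [0,0,0]
  ],
  "jaw": [0.55,0.55,0.55,0.55,0.55,0.55]
}}

```text
clock: 5.05
position: [0.4526, 0.1443, 0.1001]
ee_rot: [0.608, 0.794, 0.0, 0.0]
ft_force: [-0.2, -0.4, -0.0]
grip_width: 0.546
grasp_force: 0.0
```

Call:
{"op": "jog_arm", "data": {
  "dr": [
    [0,0,0],
    [0,0,0],
    [0,0,0],
    [0,0,0],
    [0,0,0],
    [0,0,0]
  ],
  "translation": [
    [0,0,0],
    [0,0,0],
    [0,0,0],
    [0,0,0],
    [0,0,0],
    [0,0,0]
  ],
  "jaw": [0.35,0.15,0.0,0.0,0.0,0.0],
  "squeeze": 30
}}

```text
clock: 5.65
position: [0.452, 0.144, 0.0995]
ee_rot: [0.609, 0.793, 0.0, -0.0]
ft_force: [-3.8, -0.9, 7.5]
grip_width: 0.18
grasp_force: 28.9
```

```bash
python3 go.py .4512 .1432 .25
```

```text
pos [0.452  0.144  0.0995] units [-0.02 -0.04 -6.02] yaw 15.0 tilt 0.05 t 5.65 gw 0.18 gf 28.9 q [-0.9   0.13  0.53  2.03 -0.08  1.01 -0.07] f [-3.8 -0.9  7.5]
```

Call:
{"op": "jog_arm", "data": {
  "dr": [
    [0,0,0],
    [0,0,0],
    [0,0,0],
    [0,0,0],
    [0,0,0],
    [0,0,0],
    [0,0,0],
    [0,0,0],
    [0,0,0]
  ],
  "translation": [
    [0,0,-0.4],
    [0,0,-0.8],
    [0,0,-0.8],
    [0,0,-0.8],
    [0,0,-0.8],
    [0,0,-0.8],
    [0,0,-0.8],
    [0,0,-0.9],
    [0,0,0]
  ],
  "jaw": [0,0,0,0,0,0,0,0,0]
}}

```text
clock: 6.55
position: [0.4536, 0.1441, 0.2548]
ee_rot: [0.609, 0.793, 0.003, 0.001]
ft_force: [0.3, 0.2, -0.8]
grip_width: 0.179
grasp_force: 29.3
```

```bash
python3 go.py .4515 -.366 .25
python3 - <<'E'
from workcell import optics
from h import *
c=optics.camera("scene"); pickle.dump(c,open("s1.pkl","wb")); cv2.imwrite("pics/s1.png",cv2.resize(c["color"][90:300,120:400,::-1],None,fx=2.5,fy=2.5))
E
```

```text
pos [0.4536 0.1441 0.2548] units [-19.69  -5.35   0.13] yaw 15.0 tilt 0.31 t 6.55 gw 0.179 gf 29.3 q [-0.93 -0.04  0.52  1.83  0.02  1.34 -0.16] f [ 0.3  0.2 -0.8]
```

View pics/s1.png

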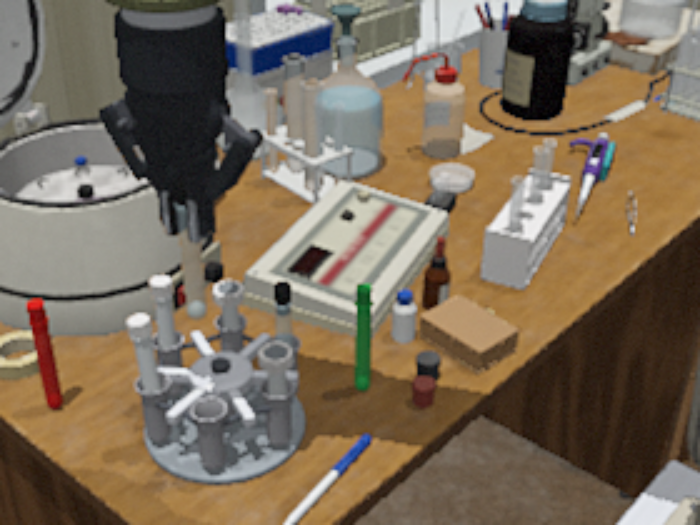

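The tube hangs upright in the gripper, its bottom at (195,308) and clear of the rotor. Its bucket at (208,405) is now empty. On to the rack.

Call:
{"op": "jog_arm", "data": {
  "dr": [
    [0,0,0],
    [0,0,0],
    [0,0,0],
    [0,0,0],
    [0,0,0],
    [0,0,0],
    [0,0,0],
    [0,0,0],
    [0,0,0],
    [0,0,0]
  ],
  "translation": [
    [-0.5,-0.13,0],
    [-1,-0.27,0],
    [-1,-0.27,0],
    [-1,-0.27,0],
    [-1,-0.27,0],
    [-1,-0.27,0],
    [-1,-0.27,0],
    [-1,-0.27,0],
    [-1,-0.27,0],
    [-1,-0.27,0]
  ],
  "jaw": [0,0,0,0,0,0,0,0,0,0]
}}

```text
clock: 7.6
position: [0.4507, -0.1042, 0.2505]
ee_rot: [0.609, 0.793, -0.0, -0.001]
ft_force: [-0.3, 0.9, -1.1]
grip_width: 0.178
grasp_force: 29.2
```

Call:
{"op": "jog_arm", "data": {
  "dr": [
    [0,0,0],
    [0,0,0],
    [0,0,0],
    [0,0,0],
    [0,0,0],
    [0,0,0],
    [0,0,0],
    [0,0,0],
    [0,0,0],
    [0,0,0]
  ],
  "translation": [
    [-1,-0.27,0],
    [-1,-0.27,0],
    [-1,-0.27,0],
    [-1,-0.27,0],
    [-1,-0.27,0],
    [-1,-0.27,0],
    [-1,-0.27,0],
    [-0.6,-0.2,0],
    [0,0,0],
    [0,0,0]
  ],
  "jaw": [0,0,0,0,0,0,0,0,0,0]
}}

```text
clock: 8.6
position: [0.4496, -0.2994, 0.2506]
ee_rot: [0.609, 0.793, -0.0, -0.001]
ft_force: [0.4, -0.2, -0.9]
grip_width: 0.18
grasp_force: 29.2
```

```bash
python3 go.py .4515 -.366 .25
python3 - <<'E'
from workcell import optics
from h import *
c=optics.camera("wrist"); pickle.dump(c,open("w2.pkl","wb")); cv2.imwrite("pics/w2.png",crop(c,180,120,160,140,5)[:600])
E
```

```text
pos [ 0.4496 -0.2994  0.2506] units [-2.59 -0.61  0.02] yaw 14.9 tilt 0.09 t 8.6 gw 0.18 gf 29.2 q [-0.43  0.2   1.07  1.7  -0.18  1.35  0.93] f [ 0.4 -0.2 -0.9]
```

View pics/w2.png

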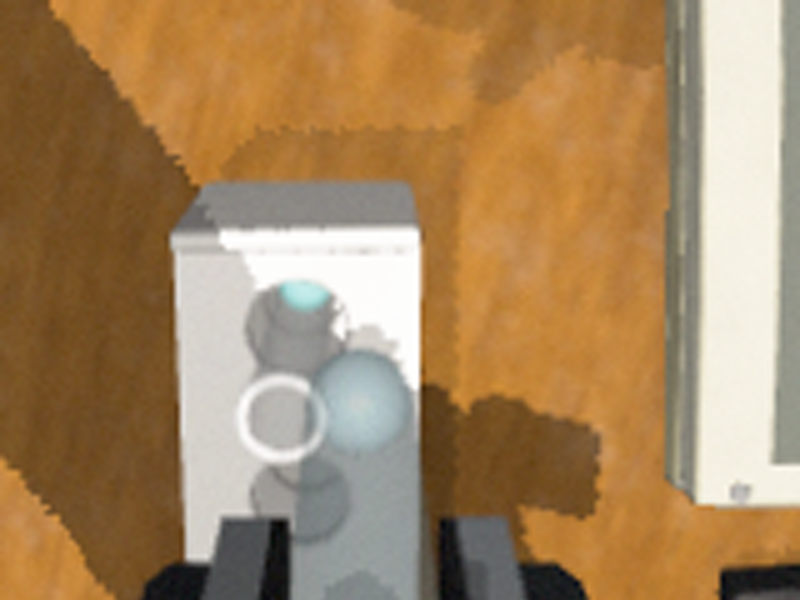

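Run:
```python
from h import *
w=load("w2")
f=lambda x,y,z:wonz(w,180+x/5-.4,120+y/5-.4,z)
print("hole1",f(297,333,.063),"hole2",f(300,496,.063),"tubebot",f(362,402,.171),f(362,402,.179),"corners",f(175,247,.063),f(418,250,.063))
```

```text
hole1 [ 0.4409 -0.3223  0.063 ] hole2 [ 0.4514 -0.3609  0.063 ] tubebot [ 0.451  -0.3018  0.171 ] [ 0.4504 -0.2994  0.179 ] corners [ 0.409  -0.3099  0.063 ] [ 0.4625 -0.2964  0.063 ]
```

Call:
{"op": "jog_arm", "data": {
  "dr": [
    [0,0,0],
    [0,0,0],
    [0,0,0],
    [0,0,0],
    [0,0,0]
  ],
  "translation": [
    [-0.8,-0.2,0],
    [-0.9,-0.2,0],
    [-0.77,-0.18,0],
    [0,0,0],
    [0,0,0]
  ],
  "jaw": [0,0,0,0,0]
}}

```text
clock: 9.15
position: [0.4526, -0.3618, 0.2511]
ee_rot: [0.609, 0.793, 0.0, -0.0]
ft_force: [0.4, 0.1, 0.1]
grip_width: 0.181
grasp_force: 29.2
```

```bash
python3 go.py .451 -.363 .16
```

```text
pos [ 0.4526 -0.3618  0.2511] units [-0.03 -0.07  3.64] yaw 15.0 tilt 0.05 t 9.15 gw 0.181 gf 29.2 q [-0.24  0.34  1.05  1.6  -0.3   1.38  1.11] f [0.4 0.1 0.1]
```

Call:
{"op": "jog_arm", "data": {
  "dr": [
    [0,0,0],
    [0,0,0],
    [0,0,0],
    [0,0,0],
    [0,0,0],
    [0,0,0]
  ],
  "translation": [
    [0,-0.06,0.7],
    [0,0,0.8],
    [0,0,0.8],
    [0,0,0.8],
    [0,0,0.5],
    [0,0,0]
  ],
  "jaw": [0,0,0,0,0,0]
}}

```text
clock: 9.75
position: [0.451, -0.3613, 0.16]
ee_rot: [0.608, 0.794, 0.0, -0.001]
ft_force: [-0.2, -0.4, -0.1]
grip_width: 0.182
grasp_force: 29.2
```

```bash
python3 go.py .451 -.363 .09
python3 - <<'E'
from workcell import optics
from h import *
c=optics.camera("wrist"); pickle.dump(c,open("w3.pkl","wb")); cv2.imwrite("pics/w3.png",crop(c,180,120,160,140,5)[:600])
c=optics.camera("scene"); cv2.imwrite("pics/s3.png",crop(c,280,100,120,120,5))
E
```

```text
pos [ 0.451  -0.3613  0.16  ] units [-0.07 -0.01  2.8 ] yaw 15.1 tilt 0.15 t 9.75 gw 0.182 gf 29.2 q [-0.19  0.42  1.    1.72 -0.37  1.21  1.16] f [-0.2 -0.4 -0.1]
```

View pics/s3.png

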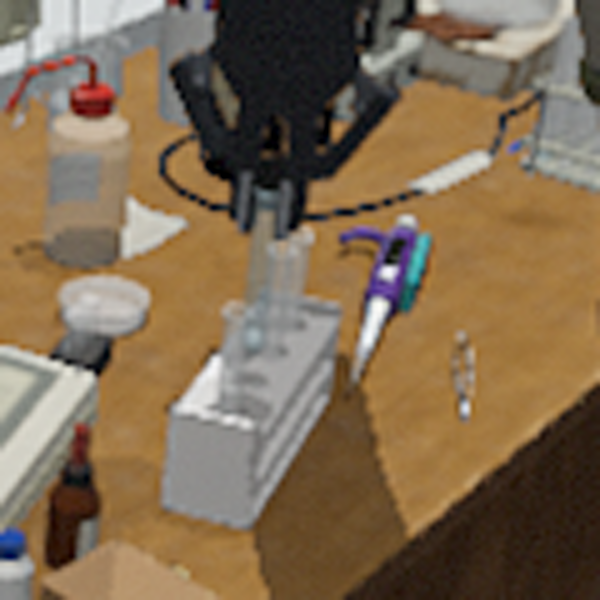

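Run:
```python
from h import *
s=load("s1"); f=lambda x,y,z:onz(s,280+x/5-.4,100+y/5-.4,z)
print("tube",f(252,332,.083),"hole1",f(243,405,.063),"hole2",f(250,380,.063),"h3",f(275,350,.063),"h4",f(293,323,.063))
for X in((.4516,-.3637,.063),(.451,-.363,.083)):
    p=proj(s,X); print(X,(p-[280,100]+.4)*5)
```

```text
tube [ 0.4652 -0.384   0.083 ] hole1 [ 0.4375 -0.3347  0.063 ] hole2 [ 0.451  -0.3635  0.063 ] h3 [ 0.4604 -0.4068  0.063 ] h4 [ 0.4715 -0.446   0.063 ]
(0.4516, -0.3637, 0.063) [249.5 379.5]
(0.451, -0.363, 0.083) [253.  351.5]
```

View pics/w3.png

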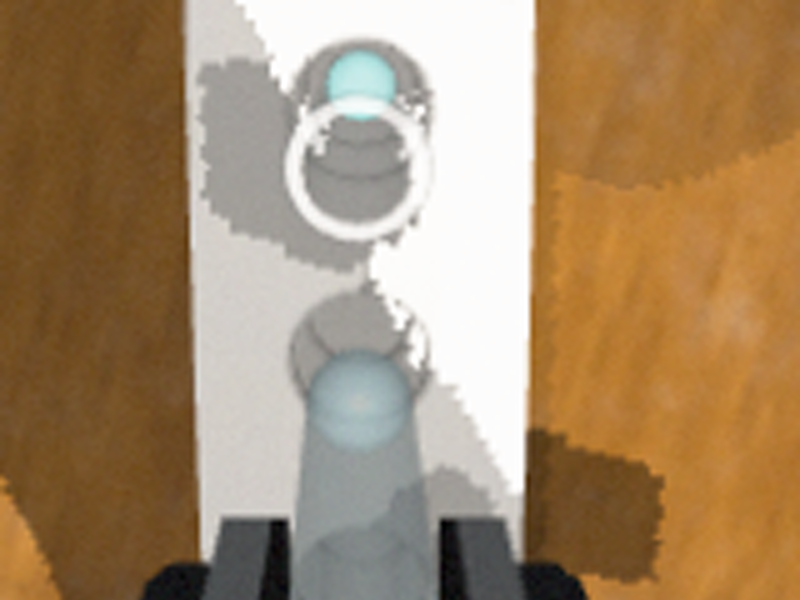

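The wrist view shows the empty hole at (360,358), lined up sideways with the tube tip at (360,400). The scene view also puts the hole at (0.451,-0.3635).

```bash
python3 - <<'E'
from h import *
w=load("w3"); f=lambda x,y,z:wonz(w,180+x/5-.4,120+y/5-.4,z)
print("hole",f(360,358,.063),"tip",f(360,400,.081),f(360,400,.083))
E
python3 go.py .451 -.3625 .09
```

```text
hole [ 0.4514 -0.3614  0.063 ] tip [ 0.4519 -0.3632  0.081 ] [ 0.4518 -0.3626  0.083 ]
pos [ 0.4515 -0.3626  0.1619] units [ 0.01 -0.02  2.88] yaw 15.0 tilt 0.03 t 9.85 gw 0.18 gf 29.2 q [-0.19  0.42  1.    1.72 -0.37  1.21  1.16] f [0.3 0.8 0. ]
```

Call:
{"op": "jog_arm", "data": {
  "dr": [
    [0,0,0],
    [0,0,0],
    [0,0,0],
    [0,0,0],
    [0,0,0],
    [0,0,0],
    [0,0,0],
    [0,0,0]
  ],
  "translation": [
    [0,0,0.4],
    [0,0,0.5],
    [0,0,0.5],
    [0,0,0.5],
    [0,0,0.5],
    [0,0,0.45],
    [0,0,0],
    [0,0,0]
  ],
  "jaw": [0,0,0,0,0,0,0,0]
}}

```text
clock: 10.65
position: [0.4509, -0.3632, 0.0899]
ee_rot: [0.609, 0.793, -0.0, -0.0]
ft_force: [-0.6, 0.4, -0.2]
grip_width: 0.182
grasp_force: 29.2
```

```bash
python3 go.py .451 -.3625 .0875
```

```text
pos [ 0.4509 -0.3632  0.0899] units [0.02 0.01 0.1 ] yaw 15.0 tilt 0.02 t 10.65 gw 0.182 gf 29.2 q [-0.14  0.5   0.94  1.79 -0.45  1.09  1.22] f [-0.6  0.4 -0.2]
```

Call:
{"op": "jog_arm", "data": {
  "dr": [
    [0,0,0],
    [0,0,0],
    [0,0,0],
    [0,0,0],
    [0,0,0],
    [0,0,0],
    [0,0,0],
    [0,0,0]
  ],
  "translation": [
    [0,0,0.1],
    [0,0,0],
    [0,0,0],
    [0,0,0],
    [0,0,0],
    [0,0,-0.4],
    [0,0,-0.8],
    [0,0,-0.8]
  ],
  "jaw": [0,0.3,0.5,0.55,0.55,0.55,0.55,0.55]
}}

```text
clock: 11.45
position: [0.4509, -0.3631, 0.1387]
ee_rot: [0.609, 0.793, -0.0, -0.0]
ft_force: [0.6, 0.0, -0.1]
grip_width: 0.552
grasp_force: 0.0
```

Call:
{"op": "jog_arm", "data": {
  "dr": [
    [0,0,0],
    [0,0,0],
    [0,0,0],
    [0,0,0],
    [0,0,0],
    [0,0,0],
    [0,0,0]
  ],
  "translation": [
    [0,0,-0.8],
    [0,0,-0.9],
    [0,0,-0.9],
    [0,0,-0.9],
    [0,0,-0.7],
    [0,0,0],
    [0,0,0]
  ],
  "jaw": [0.55,0.55,0.55,0.55,0.55,0.55,0.55]
}}

```text
clock: 12.15
position: [0.4511, -0.363, 0.2428]
ee_rot: [0.609, 0.793, 0.0, 0.0]
ft_force: [0.4, 0.4, -1.6]
grip_width: 0.554
grasp_force: 0.0
```

```bash
python3 go.py .4286 .082 .22
python3 - <<'E'
from workcell import optics
from h import *
c=optics.camera("wrist"); pickle.dump(c,open("w4.pkl","wb")); cv2.imwrite("pics/w4.png",crop(c,180,140,160,150,4))
E
```

```text
pos [ 0.4511 -0.363   0.2428] units [17.43  3.74  0.91] yaw 15.0 tilt 0.04 t 12.15 gw 0.554 gf 0.0 q [-0.24  0.34  1.05  1.61 -0.3   1.36  1.11] f [ 0.4  0.4 -1.6]
```

View pics/w4.png

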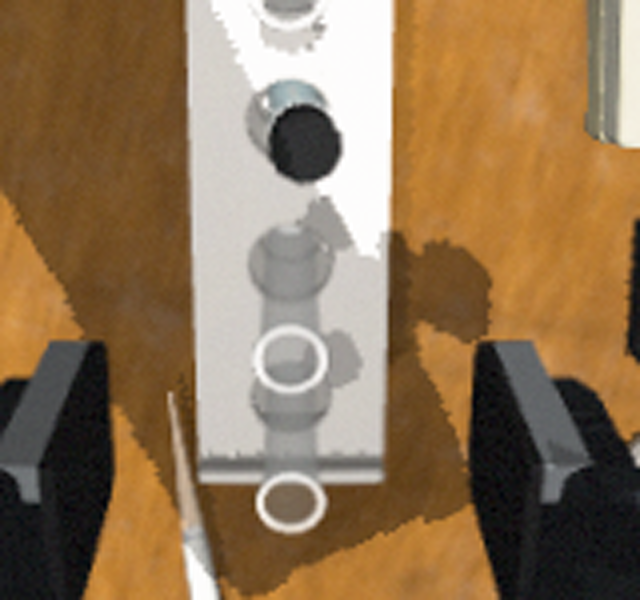

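The stoppered tube is parked upright in the hole, its stopper at (306,144). Back to the rotor for the near wide tube.

Call:
{"op": "jog_arm", "data": {
  "dr": [
    [0,0,0],
    [0,0,0],
    [0,0,0],
    [0,0,0],
    [0,0,0],
    [0,0,0],
    [0,0,0],
    [0,0,0],
    [0,0,0],
    [0,0,0]
  ],
  "translation": [
    [1,0.2,0],
    [1,0.2,0],
    [1,0.2,0],
    [1,0.2,0],
    [1,0.2,0],
    [1,0.2,0],
    [1,0.2,0],
    [1,0.2,0],
    [1,0.2,0],
    [1,0.2,0]
  ],
  "jaw": [0.55,0.55,0.55,0.55,0.55,0.55,0.55,0.55,0.55,0.55]
}}

```text
clock: 13.2
position: [0.434, -0.1074, 0.2419]
ee_rot: [0.609, 0.793, -0.0, -0.0]
ft_force: [-0.2, -0.2, 0.0]
grip_width: 0.553
grasp_force: 0.0
```

Call:
{"op": "jog_arm", "data": {
  "dr": [
    [0,0,0],
    [0,0,0],
    [0,0,0],
    [0,0,0],
    [0,0,0],
    [0,0,0],
    [0,0,0],
    [0,0,0],
    [0,0,0],
    [0,0,0]
  ],
  "translation": [
    [1,0.2,0],
    [1,0.25,0],
    [1,0.25,0],
    [1,0.25,0],
    [1,0.25,0],
    [1,0.25,0],
    [1,0.25,0],
    [0.4,0,0],
    [0,0,0],
    [0,0,0]
  ],
  "jaw": [0.55,0.55,0.55,0.55,0.55,0.55,0.55,0.55,0.55,0.55]
}}

```text
clock: 14.2
position: [0.4278, 0.0799, 0.2422]
ee_rot: [0.609, 0.793, -0.0, -0.0]
ft_force: [-1.1, -0.1, 0.5]
grip_width: 0.552
grasp_force: 0.0
```

```bash
python3 go.py .4286 .082 .094
python3 - <<'E'
from workcell import optics
from h import *
c=optics.camera("wrist"); pickle.dump(c,open("w5.pkl","wb")); cv2.imwrite("pics/w5.png",crop(c,185,120,150,150,4))
E
```

```text
pos [0.4278 0.0799 0.2422] units [0.07 0.06 5.93] yaw 14.9 tilt 0.04 t 14.2 gw 0.552 gf 0.0 q [-0.91 -0.15  0.57  1.94  0.09  1.34 -0.1 ] f [-1.1 -0.1  0.5]
```

View pics/w5.png

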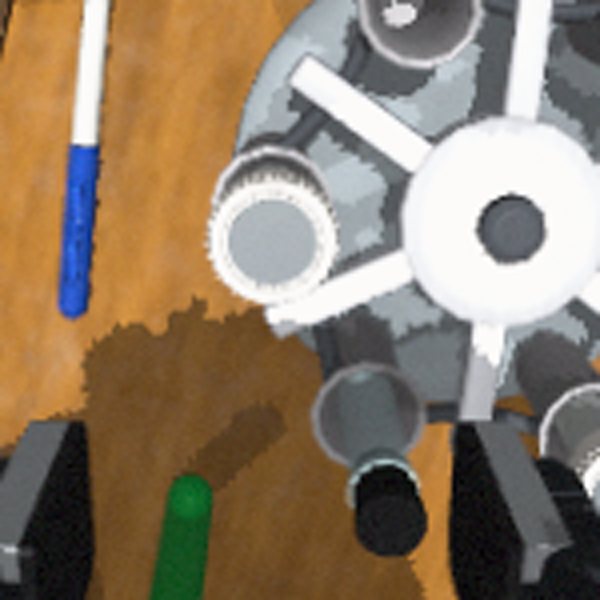

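Run:
```python
from h import *
w=load("w5"); f=lambda x,y,z:wonz(w,185+x/4-.4,120+y/4-.4,z)
print("W3",f(273,243,.12),"hub",f(511,229,.08),"rim4",f(418,5,.08),"rim2",f(367,415,.08))
```

```text
W3 [0.4286 0.0829 0.12  ] hub [0.4913 0.0939 0.08  ] rim4 [0.4506 0.1437 0.08  ] rim2 [0.4689 0.0332 0.08  ]
```

Call:
{"op": "jog_arm", "data": {
  "dr": [
    [0,0,0],
    [0,0,0],
    [0,0,0],
    [0,0,0],
    [0,0,0],
    [0,0,0],
    [0,0,0]
  ],
  "translation": [
    [0.1,0.06,0.8],
    [0,0,0.9],
    [0,0,0.9],
    [0,0,0.9],
    [0,0,0.7],
    [0,0,0],
    [0,0,0]
  ],
  "jaw": [0.6,0.6,0.6,0.6,0.6,0.6,0.6]
}}

```text
clock: 14.95
position: [0.4289, 0.0831, 0.1381]
ee_rot: [0.609, 0.793, 0.0, 0.0]
ft_force: [0.1, 0.2, -0.8]
grip_width: 0.602
grasp_force: 0.0
```

```bash
python3 go.py .4286 .0825 .091
```

```text
pos [0.4289 0.0831 0.1381] units [-0.02 -0.02  1.88] yaw 14.9 tilt 0.01 t 14.95 gw 0.602 gf 0.0 q [-0.91 -0.04  0.61  2.08  0.02  1.09 -0.05] f [ 0.1  0.2 -0.8]
```

Call:
{"op": "jog_arm", "data": {
  "dr": [
    [0,0,0],
    [0,0,0],
    [0,0,0],
    [0,0,0],
    [0,0,0],
    [0,0,0],
    [0,0,0],
    [0,0,0],
    [0,0,0]
  ],
  "translation": [
    [0,0,0.5],
    [0,0,0.6],
    [0,0,0.5],
    [0,0,0.25],
    [0,0,0],
    [0,0,0],
    [0,0,0],
    [0,0,0],
    [0,0,0]
  ],
  "jaw": [0.6,0.6,0.6,0.6,0.6,0.3,0.15,0.15,0.15]
}}

```text
clock: 15.85
position: [0.4292, 0.0842, 0.0921]
ee_rot: [0.609, 0.793, 0.001, 0.0]
ft_force: [-0.8, -0.2, 6.9]
grip_width: 0.336
grasp_force: 29.4
```

```bash
python3 go.py .4286 .0825 .235
```

```text
pos [0.4292 0.0842 0.0921] units [-0.05 -0.03 -5.72] yaw 15.0 tilt 0.08 t 15.85 gw 0.336 gf 29.4 q [-0.9   0.04  0.62  2.13 -0.03  0.98 -0.  ] f [-0.8 -0.2  6.9]
```

Call:
{"op": "jog_arm", "data": {
  "dr": [
    [0,0,0],
    [0,0,0],
    [0,0,0],
    [0,0,0],
    [0,0,0],
    [0,0,0],
    [0,0,0],
    [0,0,0],
    [0,0,0],
    [0,0,0]
  ],
  "translation": [
    [0,0,-0.4],
    [0,0,-0.9],
    [0,0,-0.9],
    [0,0,-0.9],
    [0,0,-0.9],
    [0,0,-0.9],
    [0,0,-0.9],
    [0,0,0],
    [0.8,0.5,0],
    [0,0,0]
  ],
  "jaw": [0.15,0.15,0.15,0.15,0.15,0.15,0.15,0.15,0.15,0.15]
}}

```text
clock: 16.85
position: [0.4355, 0.1086, 0.2363]
ee_rot: [0.608, 0.794, 0.0, 0.0]
ft_force: [-0.9, 1.1, 1.0]
grip_width: 0.335
grasp_force: 30.0
```

```bash
python3 go.py .4512 .1435 .17
```

```text
pos [0.4355 0.1086 0.2363] units [1.18 0.97 2.65] yaw 15.1 tilt 0.02 t 16.85 gw 0.335 gf 30.0 q [-0.94 -0.11  0.56  1.92  0.06  1.32 -0.13] f [-0.9  1.1  1. ]
```

Call:
{"op": "jog_arm", "data": {
  "dr": [
    [0,0,0],
    [0,0,0],
    [0,0,0],
    [0,0,0]
  ],
  "translation": [
    [0.6,0.5,0],
    [0.55,0.45,0],
    [0,0,0],
    [0,0,0]
  ],
  "jaw": [0.15,0.15,0.15,0.15]
}}

```text
clock: 17.25
position: [0.4508, 0.1398, 0.236]
ee_rot: [0.609, 0.793, -0.001, 0.0]
ft_force: [-0.3, 0.5, -1.3]
grip_width: 0.337
grasp_force: 30.0
```

```bash
python3 go.py .4512 .1435 .165
python3 - <<'E'
from workcell import optics
from h import *
c=optics.camera("wrist"); pickle.dump(c,open("w6.pkl","wb")); cv2.imwrite("pics/w6.png",crop(c,185,120,150,150,4))
E
```

```text
pos [0.4508 0.1398 0.236 ] units [0.14 0.06 2.84] yaw 15.0 tilt 0.07 t 17.25 gw 0.337 gf 30.0 q [-0.96 -0.04  0.56  1.87  0.02  1.31 -0.15] f [-0.3  0.5 -1.3]
```

View pics/w6.png

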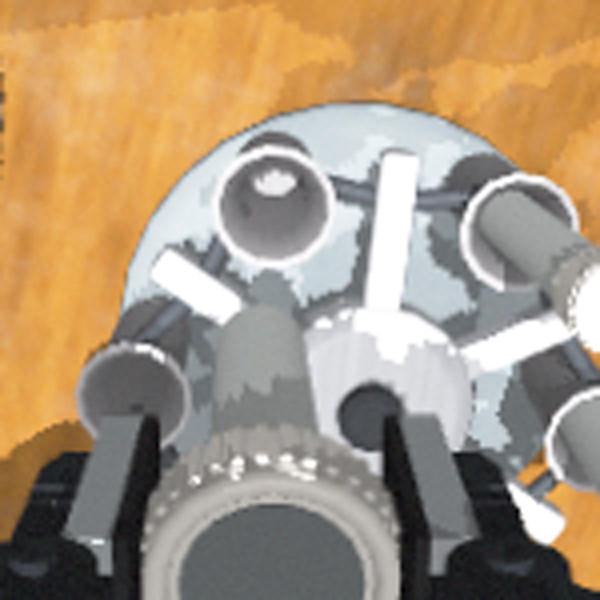

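The wide tube hangs straight. The target bucket rim is at (275,205), and I'll compute its position.

```bash
python3 - <<'E'
from h import *
w=load("w6"); f=lambda x,y,z:wonz(w,185+x/4-.4,120+y/4-.4,z)
print("rim4",f(275,205,.08),"rim3",f(134,397,.08),"rim5",f(519,231,.08))
E
python3 go.py .4512 .1437 .165
```

```text
rim4 [0.4516 0.1446 0.08  ] rim3 [0.4287 0.0839 0.08  ] rim5 [0.5149 0.1547 0.08  ]
pos [0.4508 0.1395 0.2361] units [0.16 0.06 2.84] yaw 15.0 tilt 0.05 t 17.3 gw 0.337 gf 30.0 q [-0.96 -0.04  0.56  1.87  0.02  1.31 -0.15] f [ 0.2 -0.3 -0.8]
```

Call:
{"op": "jog_arm", "data": {
  "dr": [
    [0,0,0],
    [0,0,0],
    [0,0,0],
    [0,0,0],
    [0,0,0]
  ],
  "translation": [
    [0.1,0.05,0.6],
    [0,0,0.8],
    [0,0,0.8],
    [0,0,0.4],
    [0,0,0]
  ],
  "jaw": [0.15,0.15,0.15,0.15,0.15]
}}

```text
clock: 17.8
position: [0.4509, 0.1422, 0.1704]
ee_rot: [0.609, 0.793, -0.001, -0.0]
ft_force: [-0.9, -0.3, 0.2]
grip_width: 0.341
grasp_force: 30.0
```

```bash
python3 go.py .4512 .1437 .093
```

```text
pos [0.4509 0.1422 0.1704] units [0.05 0.03 3.1 ] yaw 15.0 tilt 0.12 t 17.8 gw 0.341 gf 30.0 q [-0.95  0.03  0.57  1.95 -0.02  1.17 -0.12] f [-0.9 -0.3  0.2]
```

Call:
{"op": "jog_arm", "data": {
  "dr": [
    [0,0,0],
    [0,0,0],
    [0,0,0],
    [0,0,0],
    [0,0,0],
    [0,0,0],
    [0,0,0],
    [0,0,0]
  ],
  "translation": [
    [0.06,0.03,0.5],
    [0,0,0.5],
    [0,0,0.5],
    [0,0,0.5],
    [0,0,0.5],
    [0,0,0.5],
    [0,0,0],
    [0,0,0]
  ],
  "jaw": [0.15,0.15,0.15,0.15,0.15,0.15,0.15,0.15]
}}

```text
clock: 18.6
position: [0.452, 0.1446, 0.0962]
ee_rot: [0.609, 0.793, -0.0, -0.0]
ft_force: [-0.4, -0.4, 0.1]
grip_width: 0.336
grasp_force: 30.0
```

```bash
python3 go.py .4512 .1437 .093
```

```text
pos [0.452  0.1446 0.0962] units [-0.03 -0.04  0.13] yaw 15.0 tilt 0.03 t 18.6 gw 0.336 gf 30.0 q [-0.94  0.13  0.57  2.03 -0.08  1.   -0.06] f [-0.4 -0.4  0.1]
```

Call:
{"op": "jog_arm", "data": {
  "dr": [
    [0,0,0],
    [0,0,0],
    [0,0,0],
    [0,0,0],
    [0,0,0],
    [0,0,0],
    [0,0,0],
    [0,0,0],
    [0,0,0],
    [0,0,0]
  ],
  "translation": [
    [0,0,0.12],
    [0,0,0],
    [0,0,0],
    [0,0,0],
    [0,0,-0.5],
    [0,0,-0.9],
    [0,0,-0.9],
    [0,0,-0.9],
    [0,0,-0.9],
    [0,0,0]
  ],
  "jaw": [0.15,0.4,0.6,0.6,0.6,0.6,0.6,0.6,0.6,0.6]
}}

```text
clock: 19.6
position: [0.4536, 0.1453, 0.1995]
ee_rot: [0.609, 0.793, 0.003, 0.001]
ft_force: [0.1, 0.4, 1.0]
grip_width: 0.598
grasp_force: 0.0
```

Call:
{"op": "jog_arm", "data": {
  "dr": [
    [0,0,0],
    [0,0,0],
    [0,0,0],
    [0,0,0],
    [0,0,0]
  ],
  "translation": [
    [-0.1,0.8,-0.3],
    [-0.1,0.8,0],
    [-0.07,0.9,0],
    [0,0,0],
    [0,0,0]
  ],
  "jaw": [0.55,0.55,0.55,0.55,0.55]
}}

```text
clock: 20.1
position: [0.5138, 0.154, 0.203]
ee_rot: [0.609, 0.793, -0.001, 0.0]
ft_force: [-0.7, -0.1, -0.3]
grip_width: 0.552
grasp_force: 0.0
```

```bash
python3 go.py .5153 .1545 .098;  python3 - <<'E'
from workcell import optics
from h import *
c=optics.camera("wrist"); pickle.dump(c,open("w7.pkl","wb")); cv2.imwrite("pics/w7.png",crop(c,170,120,180,150,4))
E
```

```text
pos [0.5138 0.154  0.203 ] units [0.01 0.07 4.2 ] yaw 15.0 tilt 0.07 t 20.1 gw 0.552 gf 0.0 q [-0.92  0.16  0.6   1.76 -0.1   1.25 -0.03] f [-0.7 -0.1 -0.3]
```

View pics/w7.png

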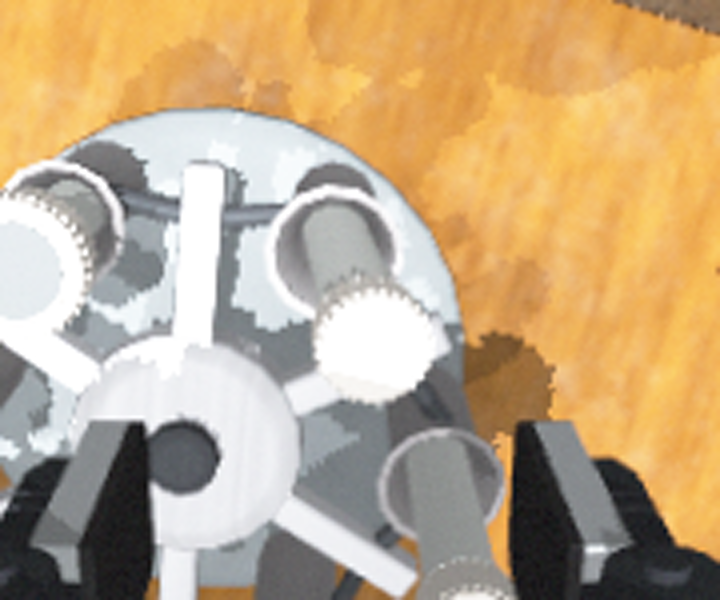

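The wide tube sits in its new bucket, cap at about (20,265). The tall cap I want is at (378,348), with its bucket rim at (337,248).

```bash
python3 - <<'E'
from h import *
w=load("w7"); f=lambda x,y,z:wonz(w,170+x/4-.4,120+y/4-.4,z)
print("T5",f(378,346,.148),"rim5",f(337,248,.08),"W4",f(17,265,.12))
E
python3 go.py .5158 .154 .098
```

```text
T5 [0.5226 0.1568 0.148 ] rim5 [0.5158 0.1559 0.08  ] W4 [0.452  0.1454 0.12  ]
pos [0.5135 0.1541 0.2031] units [-0.03  0.09  4.2 ] yaw 15.0 tilt 0.05 t 20.15 gw 0.551 gf 0.0 q [-0.92  0.16  0.6   1.76 -0.1   1.25 -0.03] f [-0.1 -0.5 -1.3]
```

The tall tube leans about 7 mm outward at the cap, within its bucket clearance. The grip will straighten it. I'll use a narrower jaw.

Call:
{"op": "jog_arm", "data": {
  "dr": [
    [0,0,0],
    [0,0,0],
    [0,0,0],
    [0,0,0],
    [0,0,0],
    [0,0,0],
    [0,0,0],
    [0,0,0]
  ],
  "translation": [
    [-0.02,0.22,0],
    [0,0,0.7],
    [0,0,0.7],
    [0,0,0.7],
    [0,0,0.7],
    [0,0,0.7],
    [0,0,0.7],
    [0,0,0]
  ],
  "jaw": [0.5,0.5,0.5,0.5,0.5,0.5,0.5,0.5]
}}

```text
clock: 20.95
position: [0.518, 0.155, 0.0965]
ee_rot: [0.609, 0.793, -0.001, -0.001]
ft_force: [-0.5, -0.4, 0.7]
grip_width: 0.497
grasp_force: 0.0
```

```bash
python3 go.py .519 .155 .098
```

```text
pos [0.518  0.155  0.0965] units [-0.01  0.04 -0.06] yaw 15.0 tilt 0.19 t 20.95 gw 0.497 gf 0.0 q [-0.88  0.3   0.58  1.87 -0.19  1.04  0.04] f [-0.5 -0.4  0.7]
```

Call:
{"op": "jog_arm", "data": {
  "dr": [
    [0,0,0],
    [0,0,0],
    [0,0,0],
    [0,0,0],
    [0,0,0],
    [0,0,0]
  ],
  "translation": [
    [0,-0.06,0],
    [0,0,0],
    [0,0,0],
    [0,0,0],
    [0,0,0],
    [0,0,0]
  ],
  "jaw": [0.35,0.15,0.0,0.0,0.0,0.0]
}}

```text
clock: 21.55
position: [0.5183, 0.1551, 0.0992]
ee_rot: [0.609, 0.793, 0.0, -0.0]
ft_force: [-2.4, -0.3, 7.6]
grip_width: 0.209
grasp_force: 29.2
```

Call:
{"op": "jog_arm", "data": {
  "dr": [
    [0,0,0],
    [0,0,0],
    [0,0,0],
    [0,0,0],
    [0,0,0],
    [0,0,0],
    [0,0,0],
    [0,0,0],
    [0,0,0]
  ],
  "translation": [
    [0,0,-0.4],
    [0,0,-0.8],
    [0,0,-0.8],
    [0,0,-0.8],
    [0,0,-0.8],
    [0,0,-0.8],
    [0,0,-0.8],
    [0,0,-0.8],
    [0,0,0]
  ],
  "jaw": [0,0,0,0,0,0,0,0,0]
}}

```text
clock: 22.45
position: [0.5195, 0.1552, 0.2518]
ee_rot: [0.609, 0.793, 0.003, 0.001]
ft_force: [-0.5, -0.1, 0.4]
grip_width: 0.204
grasp_force: 29.1
```

```bash
python3 go.py .4286 .083 .25;  python3 - <<'E'
from workcell import optics
from h import *
c=optics.camera("scene"); pickle.dump(c,open("s8.pkl","wb")); cv2.imwrite("pics/s8.png",crop(c,140,140,140,150,4))
E
```

```text
pos [0.5195 0.1552 0.2518] units [-1.85 -4.26  0.05] yaw 15.0 tilt 0.31 t 22.45 gw 0.204 gf 29.1 q [-0.93  0.14  0.61  1.68 -0.08  1.34 -0.04] f [-0.5 -0.1  0.4]
```

View pics/s8.png

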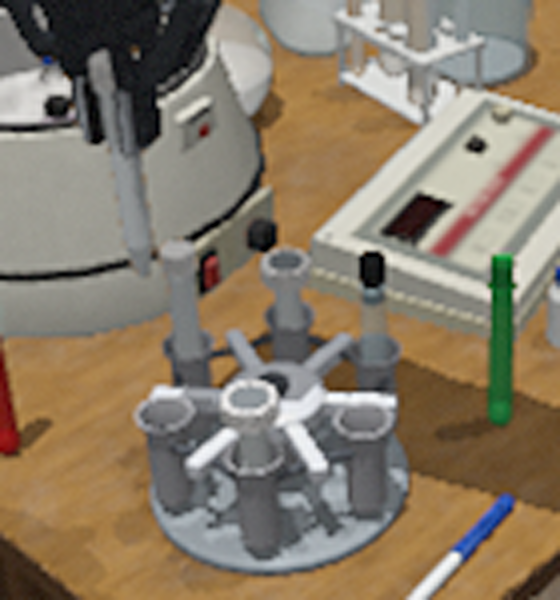

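The tall tube hangs slightly tilted in the grip, cap at (100,60) and tip at (143,268) in the scene crop. I'll measure the tilt before inserting it.

Run:
```python
from workcell import optics
from h import *
c=optics.camera("wrist"); pickle.dump(c,open("w8.pkl","wb")); a=crop(c,190,90,140,150,4)
t=optics.camera("top"); pickle.dump(t,open("t8.pkl","wb")); b=crop(t,110,150,60,150,4)
cv2.imwrite("pics/w8.png",np.hstack([a,b]))
s=load("s8")
from workcell import manip
p=np.array(manip.get_obs()["position"]); print(p)
tip=np.array([140+145/4-.4,140+272/4-.4]); print("scene tip",tip)
for dx in(0,.01):
  for dy in (0,.01): print(dx,dy,proj(s,p+[dx,dy,.020+.0-.0992]),proj(s,p+[dx,dy,-.0792+.128]))
```

```text
[0.51792476 0.15494442 0.24810807]
scene tip [175.85 207.6 ]
0 0 [175.4 210.1] [168.1 156.2]
0 0.01 [171.6 212.1] [163.9 157.9]
0.01 0 [172.5 208.4] [165.  154.7]
0.01 0.01 [168.7 210.3] [160.8 156.4]
```

View pics/w8.png

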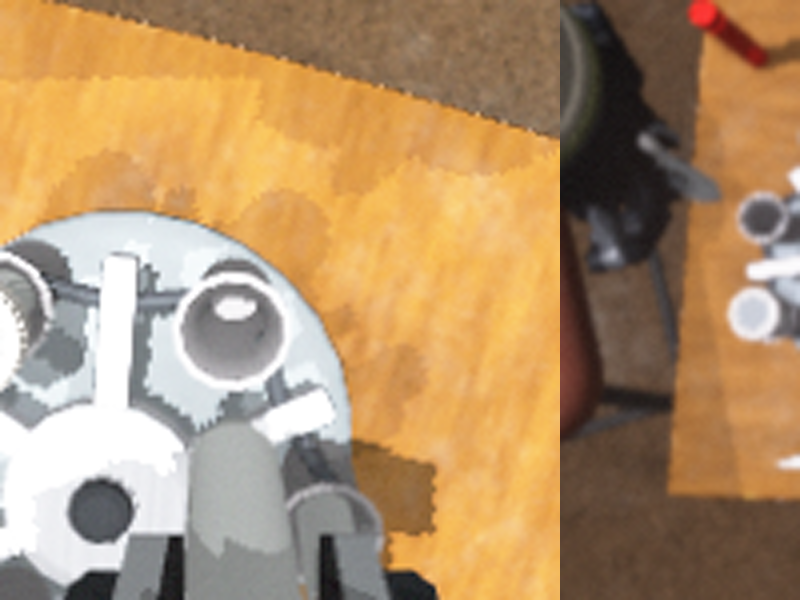

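```bash
cat >> h.py <<'E'
def wproj(c,X):
    x=c["R"]@np.array(X)+c["t"]; th=np.arctan2(np.hypot(x[0],x[1]),x[2]); r=c["mtx"][0,0]*th/np.hypot(x[0],x[1])
    return np.array([c["mtx"][0,2]+r*x[0],c["mtx"][1,2]+r*x[1]]).round(1)
E
python3 - <<'E'
from h import *
w=load("w8"); p=np.array([.5179,.1549,.2481])
for z in(-.0792,-.0752,-.0572):
  for d in ((0,0),(-.0026,.0097),(.0097,.0026)): print(z,d,(wproj(w,p+[*d,z])-[190,90]+.4)*4)
t=load("t8")
for z in(-.0792,.0488):
  for d in ((0,0),(-.0026,.0097),(.0097,.0026)): print(z,d,(proj(t,p+[*d,z])-[110,150]+.4)*4+[560,0])
E
```

```text
-0.0792 (0, 0) [238.8 426. ]
-0.0792 (-0.0026, 0.0097) [238.8 376.4]
-0.0792 (0.0097, 0.0026) [290. 426.]
-0.0752 (0, 0) [238.8 432. ]
-0.0752 (-0.0026, 0.0097) [238.8 381.2]
-0.0752 (0.0097, 0.0026) [290.8 432. ]
-0.0572 (0, 0) [238.4 461.2]
-0.0572 (-0.0026, 0.0097) [238.  406.8]
-0.0572 (0.0097, 0.0026) [294.4 461.2]
-0.0792 (0, 0) [715.2 192.8]
-0.0792 (-0.0026, 0.0097) [698.4 196.8]
-0.0792 (0.0097, 0.0026) [712. 176.]
0.0488 (0, 0) [630.8 154. ]
0.0488 (-0.0026, 0.0097) [611.2 158.8]
0.0488 (0.0097, 0.0026) [627.6 134.4]
```

The tip is within about 1–2 mm of where a vertical tube would put it, so the tilt is small. I'll carry it to the near bucket and check there.

Call:
{"op": "jog_arm", "data": {
  "dr": [
    [0,0,0],
    [0,0,0],
    [0,0,0],
    [0,0,0],
    [0,0,0],
    [0,0,0],
    [0,0,0]
  ],
  "translation": [
    [-0.3,-0.7,-0.1],
    [-0.4,-0.9,0],
    [-0.4,-0.9,0],
    [-0.4,-0.9,0],
    [-0.35,-0.8,0],
    [0,0,0],
    [0,0,0]
  ],
  "jaw": [0,0,0,0,0,0,0]
}}

```text
clock: 23.3
position: [0.4284, 0.0832, 0.2505]
ee_rot: [0.609, 0.793, 0.0, -0.0]
ft_force: [0.6, -0.9, -0.8]
grip_width: 0.201
grasp_force: 29.2
```

```bash
python3 go.py .4286 .083 .175
python3 - <<'E'
from workcell import optics
from h import *
c=optics.camera("wrist"); pickle.dump(c,open("w9.pkl","wb")); a=crop(c,190,120,130,130,4)
s=optics.camera("scene"); b=crop(s,150,130,70,130,4)
cv2.imwrite("pics/w9.png",np.hstack([a,b]))
E
```

```text
pos [0.4284 0.0832 0.2505] units [-0.01  0.    3.02] yaw 15.0 tilt 0.04 t 23.3 gw 0.201 gf 29.2 q [-0.93 -0.16  0.58  1.92  0.09  1.35 -0.11] f [ 0.6 -0.9 -0.8]
```

View pics/w9.png

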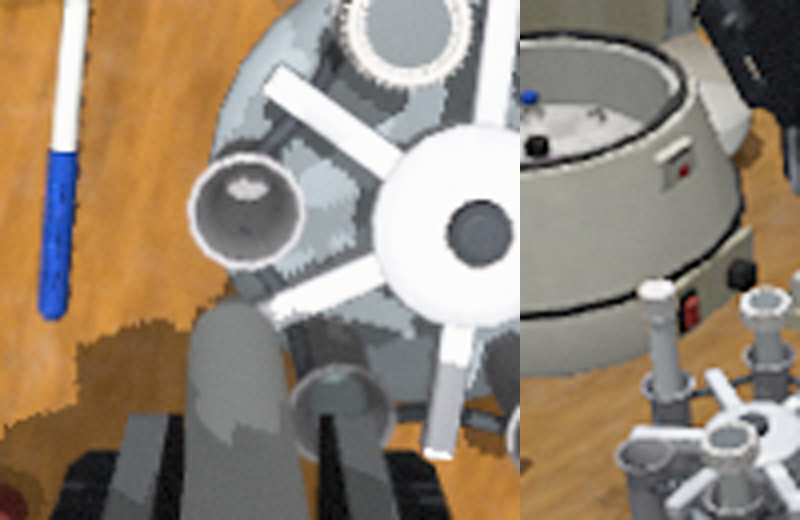

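Run:
```python
from h import *
w=load("w9"); p=np.array([.4284,.0832,.2505]); q=lambda X:(wproj(w,X)-[190,120]+.4)*4
f=lambda x,y,z:wonz(w,190+x/4-.4,120+y/4-.4,z)
for z in(-.0792,-.0742,-.0572): print(z,q(p+[0,0,z]))
print("rim3",f(246,210,.08),"tip",f(232,318,.172),f(232,318,.177))
```

```text
-0.0792 [245.2 308.8]
-0.0742 [245.2 316.4]
-0.0572 [244.8 344.8]
rim3 [0.4282 0.0835 0.08  ] tip [0.4264 0.081  0.172 ] [0.426  0.0825 0.177 ]
```

Call:
{"op": "jog_arm", "data": {
  "dr": [
    [-0.5,0,0],
    [0,0,0],
    [0,0,0],
    [0,0,0],
    [0,0,0],
    [0,0,0]
  ],
  "translation": [
    [0,0,0],
    [0,0,0.7],
    [0,0,0.8],
    [0,0,0.8],
    [0,0,0.5],
    [0,0,0]
  ],
  "jaw": [0,0,0,0,0,0]
}}

```text
clock: 24.0
position: [0.4303, 0.0836, 0.1793]
ee_rot: [0.609, 0.793, 0.012, 0.01]
ft_force: [0.1, 0.1, -0.7]
grip_width: 0.205
grasp_force: 29.2
```

```bash
python3 go.py .4286 .083 .1
python3 - <<'E'
from workcell import optics
from h import *
c=optics.camera("wrist"); pickle.dump(c,open("w10.pkl","wb")); a=crop(c,190,120,130,130,4)
s=optics.camera("scene"); b=crop(s,180,150,70,130,4)
cv2.imwrite("pics/w10.png",np.hstack([a,b]))
E
```

```text
pos [0.4303 0.0836 0.1793] units [-0.   -0.17  3.17] yaw 15.0 tilt 1.83 t 24.0 gw 0.205 gf 29.2 q [-0.93 -0.12  0.6   2.05  0.08  1.16 -0.1 ] f [ 0.1  0.1 -0.7]
```

View pics/w10.png

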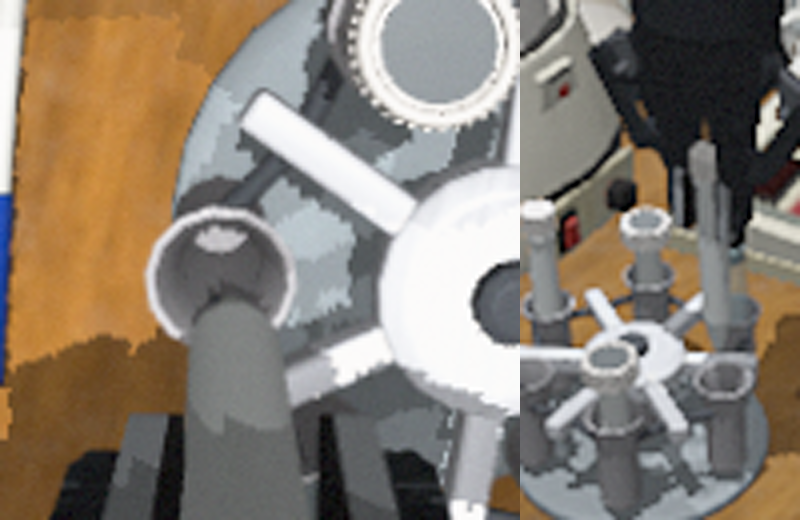

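I've now viewed 17 pictures, over the 14 allowed, so I won't view any more and will work from numbers alone.

Run:
```python
from h import *
w=load("w10"); f=lambda x,y,z:wonz(w,190+x/4-.4,120+y/4-.4,z)
print("rim3",f(221,275,.08),"tip",f(232,315,.101),f(232,315,.106), "body mid",f(238,400,.123))
```

```text
rim3 [0.4281 0.0843 0.08  ] tip [0.4306 0.0825 0.101 ] [0.4301 0.084  0.106 ] body mid [0.4336 0.0739 0.123 ]
```

Call:
{"op": "jog_arm", "data": {
  "dr": [
    [0,0,0],
    [0,0,0],
    [0,0,0],
    [0,0,0],
    [0,0,0],
    [0,0,0],
    [0,0,0],
    [0,0,0],
    [0,0,0]
  ],
  "translation": [
    [0,-0.08,0],
    [0,-0.02,0.5],
    [0,-0.02,0.5],
    [0,-0.02,0.5],
    [0,-0.02,0.5],
    [0,-0.02,0.5],
    [0,0,0.5],
    [0,0,0],
    [0,0,0]
  ],
  "jaw": [0,0,0,0,0,0,0,0,0]
}}

```text
clock: 25.0
position: [0.4291, 0.0832, 0.1057]
ee_rot: [0.609, 0.793, 0.014, 0.011]
ft_force: [-1.1, -0.3, -0.7]
grip_width: 0.202
grasp_force: 29.3
```

```bash
python3 go.py .4286 .083 .1
```

```text
pos [0.4291 0.0832 0.1057] units [-0.   -0.03  0.23] yaw 15.0 tilt 1.99 t 25.0 gw 0.202 gf 29.3 q [-0.93 -0.02  0.64  2.14  0.01  0.98 -0.04] f [-1.1 -0.3 -0.7]
```

Call:
{"op": "jog_arm", "data": {
  "dr": [
    [0,0,0],
    [0,0,0],
    [0,0,0],
    [0,0,0],
    [0,0,0],
    [0,0,0]
  ],
  "translation": [
    [0,-0.02,0.2],
    [0,0,0.1],
    [0,0,0],
    [0,0,0],
    [0,0,0],
    [0,0,0]
  ],
  "jaw": [0,0,0,0.25,0.45,0.45]
}}

```text
clock: 25.6
position: [0.429, 0.0833, 0.0982]
ee_rot: [0.609, 0.793, 0.014, 0.011]
ft_force: [-0.2, 1.0, -0.6]
grip_width: 0.45
grasp_force: 0.0
```

Call:
{"op": "jog_arm", "data": {
  "dr": [
    [0,0,0],
    [0,0,0],
    [0,0,0],
    [0,0,0],
    [0,0,0],
    [0,0,0],
    [0.5,0,0],
    [0,0,0]
  ],
  "translation": [
    [0,0.01,-0.4],
    [0,0.02,-0.8],
    [0,0.02,-0.9],
    [0,0.02,-0.9],
    [0,0.02,-1],
    [0,0.02,-1],
    [0,0,-1],
    [0,0,0]
  ],
  "jaw": [0.45,0.45,0.45,0.45,0.45,0.45,0.45,0.45]
}}

```text
clock: 26.4
position: [0.4281, 0.083, 0.2518]
ee_rot: [0.609, 0.793, 0.002, 0.001]
ft_force: [0.8, 0.2, -0.0]
grip_width: 0.451
grasp_force: 0.0
```

```bash
python3 go.py .451 -.363 .245
python3 - <<'E'
from workcell import optics
from h import *
# tall cap in bucket 3: bright blob expected at z .148 in wrist view
w=optics.camera("wrist"); pickle.dump(w,open("w11.pkl","wb")); t=optics.camera("top"); pickle.dump(t,open("t11.pkl","wb")); s=optics.camera("scene"); pickle.dump(s,open("s11.pkl","wb"))
for n,c,P in(("w",w,wproj),("t",t,proj),("s",s,proj)):
    g=cv2.cvtColor(c["color"],cv2.COLOR_RGB2GRAY); pr=P(c,(.4285,.083,.148)); r=16 if n=="w" else 9
    M=np.zeros_like(g); cv2.circle(M,tuple(int(round(x)) for x in pr),r,255,-1)
    b=((g>(205 if n=="w" else 185))&(M>0)).astype(np.uint8)
    k,L,st,ce=cv2.connectedComponentsWithStats(b); i=1+st[1:,4].argmax() if k>1 else 0
    print(n,pr,st[i].tolist(),ce[i].round(1))
    if n=="w":
        print(wonz(w,*ce[i],.148))
    else: print(onz(c,*ce[i],.148))
    x,y=[int(v) for v in pr]; print(g[y-16:y+17:2,x-16:x+17:2])
E
```

```text
pos [0.4281 0.083  0.2518] units [-17.47  -3.73   0.24] yaw 15.0 tilt 0.25 t 26.4 gw 0.451 gf 0.0 q [-0.94 -0.17  0.59  1.92  0.09  1.35 -0.12] f [ 0.8  0.2 -0. ]
w [251.  188.7] [240, 177, 27, 24, 471] [252.5 189.3]
[0.4299 0.0828 0.148 ]
[[149 222 117 100  91 121 123 127 132 134 131 124  90  96 131 213 167]
 [146 224 107 104  97 120 124 128 117 127 124 125 102 108 129 218 165]
 [144 200 125 118 111 122 119 143 143 184 124 123 112 121 164 183 168]
 [145 175 212 127 120 175 215 214 242 236 224 159 121 126 219 170 165]
 [143 144 214 131 195 245 251 251 251 251 251 249 160 154 213 168 167]
 [140 145 146 177 244 251 251 251 251 251 251 251 250 184 170 178 189]
 [141 143 156 229 251 251 251 251 251 251 251 251 251 247 198 195 168]
 [139 143 166 248 251 251 251 251 251 251 251 251 251 249 174 119 113]
 [142 146 161 251 251 251 251 251 251 251 251 251 251 251 175 115 121]
 [141 143 168 251 251 251 251 251 251 251 251 251 251 251 204 196 245]
 [142 140 156 236 251 251 251 251 251 251 251 251 251 249 245 251 251]
 [ 86 124 132 222 251 251 251 251 251 251 251 251 251 247 251 251 251]
 [ 89  8
[... 2215 characters left out ...]
106 136 134 137 129 167 220 185 112 118 127 123 126 126 122]
 [122  98 109 142 131 123 215 242 237 240 230 114 125 121 125 132 124]
 [158 134 108 129 129 127 211 242 242 243 194 120 127 133 131 129 130]
 [ 76  75  93 132 131 126 135 147 153 120 120 120 126 132 133 128 131]
 [ 85  84  50  97 108 159 144 140 141 139 131 108  92 125 132 136 120]
 [ 84  80  95 125 161 161 124 137 141 160 119 106  87 100 133 127  71]
 [ 81  70 184 206 159 110  68 120 133 119 111 103  93 122 132 110  78]
 [216 190 243 209  98 121 130 138 151 118 108 103  85 117 130  96  84]
 [231 229 215 144 119 127 126 145 149 140 109  85  78 129 118  80  84]
 [236 227 230 219  62 106 128 147 149 141 110  47  66 114  76  81  81]]
```

The tall cap matches the seated height: seen at (229.0,219.7), predicted (229.2,219.9). Now I'll fetch the bung.

Call:
{"op": "jog_arm", "data": {
  "dr": [
    [0,0,0],
    [0,0,0],
    [0,0,0],
    [0,0,0],
    [0,0,0],
    [0,0,0],
    [0,0,0],
    [0,0,0],
    [0,0,0],
    [0,0,0]
  ],
  "translation": [
    [-1,-0.2,0],
    [-1,-0.2,0],
    [-1,-0.2,0],
    [-1,-0.2,0],
    [-1,-0.2,0],
    [-1,-0.2,0],
    [-1,-0.2,0],
    [-1,-0.2,0],
    [-1,-0.2,0],
    [-1,-0.2,0]
  ],
  "jaw": [0.5,0.5,0.5,0.5,0.5,0.5,0.5,0.5,0.5,0.5]
}}

```text
clock: 27.55
position: [0.4422, -0.1728, 0.2474]
ee_rot: [0.609, 0.793, -0.0, -0.0]
ft_force: [0.6, -0.3, -0.2]
grip_width: 0.5
grasp_force: 0.0
```

Call:
{"op": "jog_arm", "data": {
  "dr": [
    [0,0,0],
    [0,0,0],
    [0,0,0],
    [0,0,0],
    [0,0,0],
    [0,0,0],
    [0,0,0],
    [0,0,0],
    [0,0,0],
    [0,0,0]
  ],
  "translation": [
    [-1,-0.25,0],
    [-1,-0.25,0],
    [-1,-0.25,0],
    [-1,-0.25,0],
    [-1,-0.25,0],
    [-1,-0.25,0],
    [-1,-0.25,0],
    [-0.4,0,0],
    [0,0,0],
    [0,0,0]
  ],
  "jaw": [0.5,0.5,0.5,0.5,0.5,0.5,0.5,0.5,0.5,0.5]
}}

```text
clock: 28.55
position: [0.4481, -0.3615, 0.2475]
ee_rot: [0.609, 0.793, -0.0, -0.001]
ft_force: [-0.1, -0.4, 0.6]
grip_width: 0.498
grasp_force: 0.0
```

```bash
python3 go.py .451 -.363 .16
python3 - <<'E'
from workcell import optics
from h import *
w=optics.camera("wrist"); g=cv2.cvtColor(w["color"],cv2.COLOR_RGB2GRAY); pr=wproj(w,(.451,-.363,.132))
M=np.zeros_like(g); cv2.circle(M,tuple(int(round(x)) for x in pr),22,255,-1)
k,L,st,ce=cv2.connectedComponentsWithStats(((g<65)&(M>0)).astype(np.uint8))
for i in range(1,k):
    if st[i][4]>20: print(pr,st[i],ce[i],wonz(w,*ce[i],.132))
E
```

```text
pos [ 0.4481 -0.3615  0.2475] units [-0.09  0.1   3.5 ] yaw 15.0 tilt 0.08 t 28.55 gw 0.498 gf 0.0 q [-0.29  0.36  1.13  1.62 -0.33  1.38  1.14] f [-0.1 -0.4  0.6]
[254.  187.6] [251 168  16  19 238] [258.39915966 176.77310924] [ 0.4522 -0.3524  0.132 ]
```

Call:
{"op": "jog_arm", "data": {
  "dr": [
    [0,0,0],
    [0,0,0],
    [0,0,0],
    [0,0,0],
    [0,0,0],
    [0,0,0]
  ],
  "translation": [
    [0.1,0.15,0.6],
    [0,0,0.8],
    [0,0,0.8],
    [0,0,0.8],
    [0,0,0.5],
    [0,0,0]
  ],
  "jaw": [0.5,0.5,0.5,0.5,0.5,0.5]
}}

```text
clock: 29.2
position: [0.4511, -0.357, 0.1588]
ee_rot: [0.608, 0.794, -0.0, -0.001]
ft_force: [-0.9, -0.1, 0.1]
grip_width: 0.504
grasp_force: 0.0
```

```bash
python3 go.py .4515 -.358 .088
python3 - <<'E'
from workcell import optics
from h import *
w=optics.camera("wrist"); g=cv2.cvtColor(w["color"],cv2.COLOR_RGB2GRAY); pr=wproj(w,(.4517,-.357,.132))
M=np.zeros_like(g); cv2.circle(M,tuple(int(round(x)) for x in pr),32,255,-1)
k,L,st,ce=cv2.connectedComponentsWithStats(((g<65)&(M>0)).astype(np.uint8))
for i in range(1,k):
    if st[i][4]>20: print(pr,st[i],ce[i],wonz(w,*ce[i],.132))
E
```

```text
pos [ 0.4511 -0.357   0.1588] units [-0.05  0.01  2.83] yaw 15.1 tilt 0.16 t 29.2 gw 0.504 gf 0.0 q [-0.25  0.44  1.07  1.73 -0.41  1.22  1.19] f [-0.9 -0.1  0.1]
[251.6 221.8] [243 199  25  30 609] [254.86863711 213.74876847] [ 0.4522 -0.3514  0.132 ]
```

The parked tube leans about 0.08 rad toward +tool-x within its loose hole. I'll grip it, lift, then level it with a tool tilt and check the tip.

Call:
{"op": "jog_arm", "data": {
  "dr": [
    [0,0,0],
    [0,0,0],
    [0,0,0],
    [0,0,0],
    [0,0,0],
    [0,0,0]
  ],
  "translation": [
    [0,0.02,0.7],
    [0,0,0.7],
    [0,0,0.7],
    [0,0,0.7],
    [0,0,0],
    [0,0,0]
  ],
  "jaw": [0.5,0.5,0.5,0.5,0.5,0.5]
}}

```text
clock: 29.85
position: [0.4521, -0.3586, 0.0912]
ee_rot: [0.609, 0.793, -0.0, 0.0]
ft_force: [-1.0, 0.2, 0.7]
grip_width: 0.505
grasp_force: 0.0
```

Call:
{"op": "jog_arm", "data": {
  "dr": [
    [0,0,0],
    [0,0,0],
    [0,0,0],
    [0,0,0],
    [0,0,0],
    [0,0,0]
  ],
  "translation": [
    [0,0,0],
    [0,0,0],
    [0,0,0],
    [0,0,0],
    [0,0,0],
    [0,0,0]
  ],
  "jaw": [0.3,0.15,0.0,0.0,0.0,0.0]
}}

```text
clock: 30.45
position: [0.4523, -0.3588, 0.0913]
ee_rot: [0.609, 0.793, 0.0, 0.001]
ft_force: [-0.4, -0.4, 5.9]
grip_width: 0.176
grasp_force: 29.2
```

```bash
python3 go.py .4515 -.358 .25
```

```text
pos [ 0.4523 -0.3588  0.0913] units [ 0.03 -0.02 -6.35] yaw 15.0 tilt 0.06 t 30.45 gw 0.176 gf 29.2 q [-0.19  0.52  1.    1.79 -0.49  1.1   1.24] f [-0.4 -0.4  5.9]
```

Call:
{"op": "jog_arm", "data": {
  "dr": [
    [0,0,0],
    [0,0,0],
    [0,0,0],
    [0,0,0],
    [0,0,0],
    [0,0,0],
    [0,0,0],
    [0,0,0],
    [0,0,0],
    [0,0,0]
  ],
  "translation": [
    [0,0,-0.4],
    [0,0,-0.6],
    [0,0,-0.6],
    [0,0,-0.6],
    [0,0,-0.7],
    [0,0,-0.8],
    [0,0,-0.9],
    [0,0,-0.9],
    [0,0,-0.9],
    [0,0,0]
  ],
  "jaw": [0,0,0,0,0,0,0,0,0,0]
}}

```text
clock: 31.45
position: [0.4528, -0.3595, 0.2545]
ee_rot: [0.609, 0.793, 0.0, 0.002]
ft_force: [-0.4, -0.8, -0.5]
grip_width: 0.183
grasp_force: 29.3
```

Call:
{"op": "jog_arm", "data": {
  "dr": [
    [0,0,0],
    [0,0,0],
    [0,0,0],
    [0,0,0],
    [0,0,0],
    [0,0,0],
    [0,0,0],
    [0,0,0],
    [0,0,0],
    [0,0,0]
  ],
  "translation": [
    [1,0.25,0],
    [1,0.25,0],
    [1,0.25,0],
    [1,0.25,0],
    [1,0.25,0],
    [0.5,0.1,0],
    [0,0,0],
    [0,0,0],
    [0,0,0],
    [0,0,0]
  ],
  "jaw": [0,0,0,0,0,0,0,0,0,0]
}}

```text
clock: 32.45
position: [0.4487, -0.2179, 0.2507]
ee_rot: [0.61, 0.793, -0.0, 0.0]
ft_force: [-0.8, -0.4, -0.3]
grip_width: 0.188
grasp_force: 29.3
```

```bash
cat > tip.py <<'E'
from workcell import optics,manip
from h import *
import sys
def run(w,p):
    q=p+np.array([0,0,-.0853]); pr=wproj(w,q); c=w["color"].astype(int)
    m=(c[:,:,2]-c[:,:,0]>-5).astype(np.uint8)   # bluish glass on brown wood
    m=cv2.morphologyEx(m,cv2.MORPH_OPEN,np.ones((3,3)))
    print("pred tip",pr)
    for v in range(int(pr[1])-30,int(pr[1])+30,3):
        r=m[v,225:285]; print(v,''.join('#' if x else '.' for x in r))
if __name__=="__main__":
    w=optics.camera("wrist"); pickle.dump(w,open(sys.argv[1]+".pkl","wb"))
    run(w,np.array(manip.get_obs()["position"]))
E
python3 go.py .5153 .1548 .25; python3 tip.py w12
python3 - <<'E'
from tip import *
print("reference (straight bung, w3)"); w=load("w3"); p=np.array([.4513,-.362,.161]); print(wproj(w,p+[0,0,-.0795]))
E
```

```text
pos [ 0.4487 -0.2179  0.2507] units [1.372e+01 6.410e+00 1.000e-02] yaw 14.9 tilt 0.05 t 32.45 gw 0.188 gf 29.3 q [-0.83  0.    1.22  1.8  -0.    1.34  0.65] f [-0.8 -0.4 -0.3]
pred tip [251.1 194.4]
164 ............................................................
167 ............................................................
170 ............................................................
173 ............................................................
176 ............................................................
179 ............................................................
182 ............................................................
185 ............................................................
188 ............................................................
191 ............................................................
194 ......................###########...........................
197 ...................################.........................
200 ..................##################........................
203 .................##########.#########.......................
206 ..................##################........................
209 ....................##############..........................
212 ................#####...#####...............................
215 ...............#######......................................
218 ..............#########.....................................
221 ..............#########.....................................
reference (straight bung, w3)
[251.2 198.2]
```

Run:
```python
from h import *
w=load("w12"); p=np.array([.4487,-.2179,.2507])
print(wproj(w,p+[0,0,-.0773]),wproj(w,p+[.0026,-.0097,-.0773]))
w=load("w3"); p=np.array([.4513,-.362,.161]); print(wproj(w,p+[0,0,-.0715]))
```

```text
[251.  197.4] [251.  209.7]
[251.2 201.3]
```

Call:
{"op": "jog_arm", "data": {
  "dr": [
    [0,0,0],
    [0,0,0],
    [0,0,0],
    [0,0,0],
    [0,0,0],
    [0,0,0],
    [0,0,0],
    [0,0,0],
    [0,0,0],
    [0,0,0]
  ],
  "translation": [
    [0.8,0.4,-0.2],
    [1,0.45,-0.2],
    [1,0.45,0],
    [1,0.45,0],
    [1,0.45,0],
    [1,0.45,0],
    [1,0.45,0],
    [1,0.45,0],
    [1,0.45,0],
    [1,0.45,0]
  ],
  "jaw": [0,0,0,0,0,0,0,0,0,0]
}}

```text
clock: 33.5
position: [0.4933, 0.0491, 0.2605]
ee_rot: [0.609, 0.793, -0.0, -0.0]
ft_force: [-0.9, 0.9, 0.5]
grip_width: 0.184
grasp_force: 29.2
```

Call:
{"op": "jog_arm", "data": {
  "dr": [
    [0,0,0],
    [0,0,0],
    [0,0,0],
    [0,0,0],
    [0,0,0],
    [0,0,0]
  ],
  "translation": [
    [1,0.45,0],
    [1,0.45,0],
    [1,0.5,0],
    [0.9,0.5,0],
    [0,0,0],
    [0,0,0]
  ],
  "jaw": [0,0,0,0,0,0]
}}

```text
clock: 34.1
position: [0.5139, 0.1546, 0.2602]
ee_rot: [0.609, 0.793, -0.001, 0.0]
ft_force: [0.8, -1.3, -0.9]
grip_width: 0.181
grasp_force: 29.3
```

Call:
{"op": "jog_arm", "data": {
  "dr": [
    [0,0.45,0],
    [0,0.4,0],
    [0,0,0],
    [0,0,0]
  ],
  "translation": [
    [0,0,0],
    [0,0,0],
    [0,0,0],
    [0,0,0]
  ],
  "jaw": [0,0,0,0]
}}

```text
clock: 34.5
position: [0.5139, 0.1542, 0.2608]
ee_rot: [0.609, 0.793, 0.018, -0.023]
ft_force: [0.7, 0.2, -0.3]
grip_width: 0.178
grasp_force: 29.3
```

```bash
python3 go.py .5153 .1548 .26
python3 - <<'E'
from workcell import optics,manip
from h import *
w=optics.camera("wrist"); pickle.dump(w,open("w13.pkl","wb")); p=np.array(manip.get_obs()["position"])
rim=wproj(w,(.5153,.1548,.08)); print("pred rim",rim,"pred sphere ctr",wproj(w,p+[0,0,-.0773]))
g=cv2.cvtColor(w["color"],cv2.COLOR_RGB2GRAY); x,y=[int(v) for v in rim]
a=cv2.resize(g[y-30:y+30,x-30:x+30],None,fx=4,fy=4,interpolation=cv2.INTER_CUBIC)
H=cv2.HoughCircles(a,cv2.HOUGH_GRADIENT,1,20,param1=120,param2=20,minRadius=45,maxRadius=68)
for h in (H[0][:3] if H is not None else []):
    u,v=x-30+h[0]/4-.4,y-30+h[1]/4-.4; print("rim circle",round(u,1),round(v,1),h[2]/4,wonz(w,u,v,.08))
for v in range(y-15,y+40,3): print(v,' '.join('%3d'%q for q in g[v,228:276:2]))
E
```

```text
pos [0.5139 0.1542 0.2608] units [0.01 0.06 0.03] yaw 14.9 tilt 3.39 t 34.5 gw 0.178 gf 29.3 q [-1.09  0.14  0.84  1.69 -0.16  1.36  0.03] f [ 0.7  0.2 -0.3]
pred rim [252.7 179.6] pred sphere ctr [251.  202.5]
rim circle 252.7 180.2 12.175 [0.5156 0.1541 0.08  ]
164 255 189 225 224 226 225 229 243 242 240 227 186 133 149 169 177 154 162 153 154 151 155 155 162
167 255 147 128 204 223 223 233 241 240 170 230 247 254 252 243 220 162 172 143 146 144 149 157 174
170 255 130 109 197 199 194 199 222 250 182 110 110 114 115 115 125 232 248 203 148 140 145 163 164
173 255 132 135 142 145 146 189 241 120 101 129 145 194 132 134 124 111 156 250 228 164 147 149 165
176 255 126 101  99 107 124 245 135 111  90 154 242 239 240 239 110  96 116 159 250 207 180 130 162
179 254 149 118 224 222 229 242 133 113 110 112 114 145 140 113 110 104 118 138 249 219 207 188 133
182 253 115 139 218 217 221 245 146 123 118 119 120 120 120 117  94 112 131 146 248 229 211 207 176
185 247 117 187 217 219 222 247 167 145 137 126 124 121 121 121 124 137 149 210 233 215 213 210 203
188 198 115 143 215 215 217 218 251 
[... 363 characters left out ...]

200 250 226 152 135 119 181 207 164 186 205 200 207 207 208 200 187 170 224 255 255 255 255 255 255
203 255 255 255 252 187 140 115 153 193 209 204 211 216 215 214 210 215 235 255 255 255 255 255 239
206 255 255 255 255 254 251 132 124 170 195 207 220 224 224 218 209 185 218 254 252 234 116 197 209
209 255 255 255 255 255 255 252 133 169 192 208 213 214 213 204 181 151 141 148 136 100 131 111 103
212 255 255 255 255 252 209 180 158 179 178 176 182 171 156 133 140 138 136 137  84  84  69 132 105
215 255 255 255 255 226 224 170 160 152 156 134 130 129 125 125 129 134 136 115  83  85  84  81 112
218 207 253 255 251 224 225 167 163 159 126 139 129 126 127 127 125 125 124 113  83  82  95 154 212
```

Call:
{"op": "jog_arm", "data": {
  "dr": [
    [0,0,0],
    [0,0,0],
    [0,0,0],
    [0,0,0],
    [0,0,0],
    [0,0,0]
  ],
  "translation": [
    [-0.03,0.06,0.5],
    [-0.04,0,0.7],
    [-0.04,0,0.7],
    [-0.04,0,0.7],
    [-0.03,0,0.6],
    [0,0,0]
  ],
  "jaw": [0,0,0,0,0,0]
}}

```text
clock: 35.15
position: [0.5138, 0.1556, 0.1782]
ee_rot: [0.608, 0.793, 0.016, -0.024]
ft_force: [-1.0, -0.2, -0.4]
grip_width: 0.183
grasp_force: 29.3
```

```bash
python3 go.py .5155 .1547 .106
```

```text
pos [0.5138 0.1556 0.1782] units [-0.22  0.07  2.88] yaw 15.0 tilt 3.34 t 35.15 gw 0.183 gf 29.3 q [-1.06  0.22  0.82  1.8  -0.23  1.2   0.1 ] f [-1.  -0.2 -0.4]
```

Call:
{"op": "jog_arm", "data": {
  "dr": [
    [0,0,0],
    [0,0,0],
    [0,0,0],
    [0,0,0],
    [0,0,0],
    [0,0,0],
    [0,0,0],
    [0,0,0]
  ],
  "translation": [
    [-0.06,0.06,0.3],
    [-0.03,0,0.5],
    [-0.03,0,0.5],
    [-0.03,0,0.5],
    [-0.03,0,0.5],
    [-0.03,0,0.4],
    [0,0,0],
    [0,0,0]
  ],
  "jaw": [0,0,0,0,0,0,0,0]
}}

```text
clock: 35.95
position: [0.5164, 0.1544, 0.1124]
ee_rot: [0.609, 0.793, 0.017, -0.024]
ft_force: [-3.1, -4.0, -3.0]
grip_width: 0.178
grasp_force: 30.5
```

```bash
python3 go.py .5155 .1547 .106
```

```text
pos [0.5164 0.1544 0.1124] units [ 0.   -0.03  0.26] yaw 15.0 tilt 3.36 t 35.95 gw 0.178 gf 30.5 q [-1.02  0.31  0.79  1.87 -0.32  1.08  0.17] f [-3.1 -4.  -3. ]
```

Call:
{"op": "jog_arm", "data": {
  "dr": [
    [0,0,0],
    [0,0,0],
    [0,0,0],
    [0,0,0],
    [0,0,0],
    [0,0,0],
    [0,0,0]
  ],
  "translation": [
    [-0.03,-0.03,0.2],
    [0,0,0.05],
    [0,0,0],
    [0,0,0],
    [0,0,0],
    [0,0,0],
    [0,0,0]
  ],
  "jaw": [0,0,0,0.2,0.35,0.45,0.45]
}}

```text
clock: 36.65
position: [0.5166, 0.1548, 0.107]
ee_rot: [0.608, 0.793, 0.019, -0.023]
ft_force: [0.5, -0.1, -0.6]
grip_width: 0.447
grasp_force: 0.0
```

Call:
{"op": "jog_arm", "data": {
  "dr": [
    [0,0,0],
    [0,0,0],
    [0,0,0],
    [0,0,0],
    [0,0,0],
    [0,0,0],
    [0,0,0],
    [0,0,0]
  ],
  "translation": [
    [0.02,0,-0.4],
    [0.04,0,-0.8],
    [0.05,0,-0.9],
    [0.06,0,-1],
    [0.06,0,-1],
    [0.06,0,-1],
    [0.06,0,-1],
    [0,0,0]
  ],
  "jaw": [0.45,0.45,0.45,0.45,0.45,0.45,0.45,0.45]
}}

```text
clock: 37.45
position: [0.5179, 0.1542, 0.2633]
ee_rot: [0.609, 0.793, 0.021, -0.022]
ft_force: [0.2, -0.4, -0.2]
grip_width: 0.449
grasp_force: 0.0
```

```bash
python3 go.py .5155 .1547 .26
python3 - <<'E'
from workcell import optics
from h import *
C={n:optics.camera(n) for n in("scene","top","wrist")}; pickle.dump(C,open("end.pkl","wb"))
B=dict(T0=(.5567,.104,.148),W1=(.5341,.0435,.12),B2=(.4695,.0325,.146),T3=(.4286,.083,.148),W4=(.4515,.144,.12),B5=(.5155,.1545,.146))
for n,c in C.items():
    g=cv2.cvtColor(c["color"],cv2.COLOR_RGB2GRAY)
    for k,X in B.items():
        pr=(wproj if n=="wrist" else proj)(c,X); r=16 if n=="wrist" else 8
        if not(5<pr[0]<505 and 5<pr[1]<378): continue
        M=np.zeros_like(g); cv2.circle(M,tuple(int(round(x)) for x in pr),r,1,-1)
        b=((g<65) if k[0]=="B" else (g>185))&(M>0)
        q,L,st,ce=cv2.connectedComponentsWithStats(b.astype(np.uint8))
        if q>1:
            i=1+st[1:,4].argmax(); print(n,k,"pred",pr,"seen",ce[i].round(1),st[i].tolist(),(wonz if n=="wrist" else onz)(c,*ce[i],X[2]))
E
```

```text
pos [0.5179 0.1542 0.2633] units [ 0.04 -0.09  0.13] yaw 15.0 tilt 3.51 t 37.45 gw 0.449 gf 0.0 q [-1.09  0.14  0.84  1.68 -0.17  1.36  0.04] f [ 0.2 -0.4 -0.2]
scene T0 pred [183.7 201.9] seen [189.5 200.5] [189, 200, 2, 2, 2] [0.5515 0.0911 0.148 ]
scene B2 pred [232.4 204. ] seen [232.6 206.9] [230, 203, 6, 9, 49] [0.4606 0.041  0.146 ]
scene T3 pred [229.2 219.9] seen [229.2 219.8] [225, 217, 9, 6, 45] [0.429  0.0828 0.148 ]
scene W4 pred [201.6 238.9] seen [201.2 239.1] [194, 235, 15, 9, 62] [0.4515 0.1451 0.12  ]
scene B5 pred [177.4 219.2] seen [176.1 222.3] [173, 218, 7, 10, 55] [0.5087 0.1634 0.146 ]
top T0 pred [173.4 183.6] seen [173.8 183.6] [171, 181, 7, 6, 37] [0.5568 0.1031 0.148 ]
top W1 pred [200.  195.1] seen [194.1 192.5] [192, 190, 5, 6, 13] [0.5403 0.0585 0.12  ]
top B2 pred [201.3 220.3] seen [202.  220.6] [199, 218, 7, 6, 32] [0.4689 0.0307 0.146 ]
top T3 pred [178.9 237.1] seen [177.5 236.4] [171, 229, 13, 15, 114] [0.4302 0.0863 0.148 ]
top W4 pred [157.3 227.7] seen [157.8 228.1] [152, 222, 13, 13, 135] [0.4505 0.1428 0.12  ]
top B5 pred [151.6 200.2] seen [151.8 199.9] [149, 198, 7, 5, 27] [0.5162 0.1541 0.146 ]
wrist T0 pred [278.1 253.8] seen [276.8 253.5] [262, 244, 26, 20, 339] [0.5553 0.104  0.148 ]
wrist W1 pred [240.3 286.5] seen [240.  286.1] [227, 276, 27, 22, 219] [0.5336 0.0439 0.12  ]
wrist B2 pred [176.5 292.1] seen [176. 292.] [161, 276, 32, 33, 789] [0.469  0.0324 0.146 ]
wrist T3 pred [144.7 239.1] seen [145.  238.5] [134, 228, 23, 21, 333] [0.4288 0.0837 0.148 ]
wrist W4 pred [185.2 180.1] seen [184.9 180.1] [170, 164, 31, 33, 755] [0.4513 0.1439 0.12  ]
wrist B5 pred [249.9 192.2] seen [251.7 182. ] [245, 179, 14, 8, 44] [0.5146 0.1638 0.146 ]
```

All six caps are within about 3 mm of where seated tubes should be: T0–T3, W1–W4 and B2–B5 each face across the hub. The gripper is clear, so I'll hand in.

```bash
python3 -c "
from workcell import manip; print(manip.hand_in())"
```

```text
the job is handed in; nothing more can be done
None
```

The rotor job is handed in at about 37.5 s: cameras show all six tubes in buckets at seated height, each facing its twin, and the rack hole was emptied, but hand-in gave no verdict and I viewed 17 pictures against the limit of 14.

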